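# Turn the camera module out of its foam

## Task

Take the white camera module out of its foam tray: its ears are tucked under foam lips at one end, so lift the other end first and draw it out without forcing it against the foam. Then turn it over and set it down gently, flat and lens up, in the middle of the cork mat and lengthwise along it, leaving everything else on the desk where it is.

Things in the scene. Friction and masses are not known exactly. Their poses are not given: they have to be found in the camera images.
- module_centre (a point): centre, half-way up, of the camera module: a rigid white plastic block 92 long (its x) x 46 wide (y) x 28 thick (z), 0.13 to 0.25 kg. Its z points out of the plain back, which faces up at the start; the round dark lens (38 across, flush) is in the -z face, down in the foam at the start. The -x end is plain. Both ends are flat and square: the module can stand on either.
- module_foot (a point): middle of the module's +x end face, 46 from module_centre; same axes. At this end two ears stick out 11 beyond the sides (68 over the ear tips); each is 10 long in x, flush with this end face, and 10 thick: from 3 to 13 above the lens face.
- pocket (a point): middle of the floor of the cutout in the fixed, rigid dark foam tray, below the module's centre at the start. Tray x runs from the module's plain end to its eared end, y across, z up; module and tray axes agree at the start. The floor is 10 above the desk, 26 below the foam's top; the module's back stands 2 above the foam. Side clearance 2. The tray spans x -95 to 125, y -90 to 90 from here.
- lips (a point): tray axes; on the tray's middle line at the -x edge of the two foam lips (34 from pocket in x) and at the height of their underside, 17 above the cutout's floor. The lips roof the ears for 28 towards +x, 4 above them, so the module cannot rise straight. On the -x side of this point the ear wells are open above for 20. Ears must come out from under here, towards -x, before they can rise.
- end_wall (a point): tray axes; top edge of the solid foam wall at the module's plain end (50 wide, face 48 from pocket in x, 2 from the module, 26 high over the cutout's floor). The plain end must be raised above it, by turning the module 0.3 to 0.5 rad about the lower edge of its eared end (held by a stop 4 high, 1.5 away; the wall above the stop begins 16 from the module), before the module can be drawn out to -x.
- scoops (a point): tray axes; between the two finger scoops, at their floor (4 above the desk). The scoops lie open on both sides of the module's plain half: each is 74 long in x (37 either side of this point) and reaches from 25 to 73 from the middle line in y.
- mat_top (a point): middle of the top of the fixed cork mat, 190 long (its x) x 130 wide (its y) x 3 thick; z up, the top is 3 above the desk
- puck: bystander: loose black cylinder, 37 across x 30 high, in a square cutout of the same foam tray beyond the module's eared end; origin at its underside
- pen: bystander: loose white pen, 130 long x 10, lying on the desk between tray and mat; origin at its underside's middle, length along its x
- stapler: bystander: loose dark stapler, 110 x 30 x 48 high; origin at its underside, length along its x
- jar: bystander: loose clear jar with a red lid, 90 across x 160 high; origin at its underside
- mug: bystander: loose white mug, 76 across x 90 high, handle on its +y side; origin at its underside
- eraser: bystander: loose white eraser, 50 x 22 x 14; origin at its underside
- module: the same module as a body; origin in the middle of its lens face, 14 below module_centre at the start; same axes
- tray: the fixed foam tray as a body, 220 x 180 x 36 high; origin on the desk 10 below pocket; same axes as pocket
- mat: the cork mat as a body; origin in the middle of its underside
Things that resemble listed ones, but are neither listed nor needed, are in the scene too. Leave any turquoise look-alike of the module alone. Of the things that look like the mat, take the one that is farthest to the robot's right at the start.

How it is judged (in metres and radians):
On the way:
1. the module's plain end is raised by more than 0.2 rad while its eared end is still under the lips, low in the foam (angle between module_centre's own z axis and vertical between 0.2 and 1 rad and x of module_foot in the frame of pocket above 0.033 m and z of module_foot in the frame of pocket below 0.022 m), for 0.1 s.
At the end, for the whole second after the job is handed in: The module lies at rest, flat on the cork mat with its lens up (within 8 degrees), its centre within 30 mm of the mat's centre and its length within 15 degrees of the mat's length, either way round (angle between module_centre's own z axis and vertical above 3 rad and horizontal distance between module_centre and mat_top below 0.03 m and z of module_centre in the frame of mat_top between 0.01 and 0.018 m and angle between the x axis of module_centre and the x axis of mat_top, either way round below 0.26 rad and linear speed of module below 0.02 m/s and angular speed of module below 0.1 rad/s); the robot touches nothing.
It fails at once if a bystander (puck, pen, stapler, jar, mug, eraser) is moved more than 25 mm (distance of any of puck, pen, stapler, jar, mug, eraser from where it was at the start of the episode above 0.025 m).
It fails at once if the module is let fall or banged down: it strikes the mat or is pressed on it with more than 45 N (contact force between module and mat above 45 N).
It fails at once if the module is let topple or fall over onto its back: it turns faster than 6 rad/s while between upright and lens up (angular speed of module above 6 rad/s and angle between module_centre's own z axis and vertical between 1.7 and 3.05 rad).
It fails at once if the module is forced: it presses on the foam tray with more than 30 N (contact force between module and tray above 30 N).
It also fails if it takes over 59 s, if anything falls off the work surface, if the arm or the gripper's body presses on something with over 40 N, if the wrist force passes 120 N, or if a joint passes its speed limit or range.

## Robot

A 6-joint arm with a two-finger parallel gripper is mounted at the origin on the work surface. World frame = base frame: x ahead of the robot, y to its left, z up, the work surface at z = 0. Lengths are in m, angles in degrees, forces in N, time in s.
With the tool pointing down it reaches from about 0.375 to 0.9 m from the base axis. Payload 3.1 kg.
Tool frame: the origin (TCP) lies at the very end of the fingers, on their centre line; the grasp point (between the pads) lies 19 mm behind it; z points along the fingers, y is the direction in which the jaws open and shut (so a half turn about z gives the same grasp; the last joint's range is limited). The gripper opens to 87 mm and grips with 3 to 60 N. Pads are 19 mm wide; open, the fingers measure 117 mm over their backs; the gripper's body (75 mm by 190 mm) begins 51 mm behind the grasp point.
Start: joints at [56.179, 30.224, 82.088, -0, 67.689, -10.227], TCP at [0.25, 0.573, 0.223] pointing down, gripper open.
Joint ranges: [-176.69, 176.69], [-43.24, 126.21], [12.49, 139.97], [-82, 262], [0, 151.66], [-163.58, 163.58]. Speed limits (degrees/s): [159.86, 159.86, 180, 180, 180, 180].

## Interface

Orientations are given as [roll, pitch, yaw] about the fixed x, y, z axes, in that order (R = Rz(yaw) Ry(pitch) Rx(roll)).
In Python, from cell import ctrl gives the robot as it stands.
- The arm moves only by the tool move_arm, never from a script. Its argument "commands" is text: rows parted by semicolons, each of 4 numbers parted by spaces: the shift along the tool's x, y, z in cm, then the turn about the tool's z in rad. In form: tx ty tz turn; .... A call has 1 to 10 rows; each row shifts and turns the pose as measured when the row begins, along the tool's axes as they then stand; what a row does not reach is not made up. A row lasts 1/10 s, in which the tool goes at most 50 mm and 8.59 degrees, less where a joint would pass 70% of its speed; a pose out of reach is approached as far as the arm can. A call is refused whole if a number of a shift passes 5 or a number of a turn 0.15, either way. A call with a gripper value outside its range is refused whole. "fingers" is the gripper's target within -1 to 1 (shut at 1, half-way at 0, fully open at -1), set as the call begins (left out, the last holds). The fingers move at their own pace and stop on an object; "newtons" is the grip in N (left out, the last holds). Time passes only in rows, so rows that do not move let the fingers close. It gives the time, the measured TCP pose, the force and the opening at its end, in the units of the state.
- ctrl.sense(): the state, without advancing time (a new reading comes with each control period).
- ctrl.snapshot(name): name is "side" or "top"; returns the picture (384x512x3 uint8, red, green, blue); there is no depth.
- ctrl.camera_info(name): a dict with "intrinsics" (3x3 intrinsics, pixels), "D" ([k1, k2, p1, p2, k3] as OpenCV has them; the pictures are not rectified), "position" and "orientation" of the camera in the world. Camera axes: x right, y down, z forward; pixel columns grow to the right and rows downward; lengths in m; the calibration is good to about 2 mm. A picture is of the moment at which its call begins. camera_info takes no time and is no camera call.
- ctrl.close_job(): hands the job in, once; it reports no verdict.
Trained networks look in the newest picture that a camera, given by its name, has taken for a name from the list of things; names that differ only in an ending like _2 or _b are one class to them, and where a whole thing is asked for, a point or a joint stands for the part that bears it (a point fixed in the world has none). Each returns a list of dicts, best first, with "conf" (0 to 1); they miss things now and then, are a little off and sometimes report something else, mostly with a low value. They report only what shows in the picture. A call takes as long as a camera call. They do not tell look-alikes from the thing itself.
- ctrl.boxes_of(target, camera): "location" ([row, column] as shares, 0 to 1, of the picture: columns of its width, rows of its height, amid what is visible of it).
- ctrl.pinpoint(target, camera): "location" ([row, column] as shares, 0 to 1, of the picture: columns of its width, rows of its height: a listed point, or the origin of a listed thing).
The state is a dict: "clock": time; "joint_positions": joint angles; "joint_vel": joint speeds; "effort": joint torques, N m; "tcp_pos": TCP position; "tcp_rot": TCP orientation; "wrist_force": force on the tool from outside, world axes, zero at the start; "torque": the same for the moment, N m; "grip_width": opening from 0.0 (shut) to 1.0 (fully open).
Only numpy, scipy, OpenCV 4.12 (cv2) and the standard library are available. Lean on these libraries where they do the work, as an engineer would, in place of code of your own. Each camera call takes 0.05 s, during which the arm holds its last target.

## Working session

There is one attempt and no reset: what is moved stays moved. The work goes in short steps, Python scripts to look and compute and a tool call to move; the robot and the scene stay as the last step left them, time stands still between calls to the robot, and variables do not carry over. Pictures are saved under pics/ and viewed, and the job is handed in when it is done.

Besides the shell and the picture viewer there is one more tool, called after "Request:" as name(argument=value, ...) on one line, values as JSON. move_arm: Moves the arm, as the interface text tells. Its arguments: {"type":"object","properties":{"commands":{"type":"string"},"fingers":{"type":"number"},"newtons":{"type":"number"}},"required":["commands"]}

```bash
ls; mkdir -p pics
python3 - <<'E'
from cell import ctrl
import cv2
print(ctrl.sense())
for n in("side","top"):
    im=ctrl.snapshot(n); cv2.imwrite(f"pics/{n}0.png",im[...,::-1]); print(n,ctrl.camera_info(n))
    for t in ["module_centre","module_foot","pocket","lips","end_wall","scoops","mat_top","puck","pen","stapler","jar","mug","eraser"]:
        print(n,t,[(round(d['conf'],2),[round(float(d['location'][1])*512,1),round(float(d['location'][0])*384,1)]) for d in ctrl.pinpoint(t,n)[:4]])
print(ctrl.sense()['clock'])
E
```

```text
pics
{'clock': 0.0, 'joint_positions': array([ 5.61775574e+01,  3.02794588e+01,  8.21572115e+01, -1.07570717e-03,
        6.76902715e+01, -1.02250979e+01]), 'joint_vel': array([ 0.10041895, -0.0663499 , -0.07275482, -0.05782313,  0.02148471,
        0.03164114]), 'effort': array([ 1.99572187e-04, -4.40040386e+01, -1.76594871e+01,  6.33476302e-02,
        5.82048751e-02, -1.75058817e-04]), 'tcp_pos': array([0.24972437, 0.57212591, 0.22156179]), 'tcp_rot': array([-1.79874898e+02, -2.15556678e-02,  1.56403041e+02]), 'wrist_force': array([ 0.23716026,  0.96025111, -0.15033986]), 'torque': array([0.03483783, 0.02026488, 0.02336018]), 'grip_width': 1.004082713203364}
side {'intrinsics': array([[415.1618848 ,   0.        , 260.61822303],
       [  0.        , 415.1618848 , 195.89900475],
       [  0.        ,   0.        ,   1.        ]]), 'D': array([-0.01502504,  0.        ,  0.        ,  0.        ,  0.        ]), 'position': array([-0.09956677, -0.8997588 ,  1.13289735]), 'orientation': array([-1.35148769e+02,  1.78209142e-02, -3.41812023e+01])}
side module_centre [(0.83, [217.7, 205.0]
[... 1095 characters left out ...]
), (0.82, [235.7, 239.4]), (0.33, [328.9, 198.1])]
top pocket [(0.74, [427.4, 221.2]), (0.6, [198.0, 186.5]), (0.15, [199.6, 197.0])]
top lips [(0.74, [199.6, 174.9])]
top end_wall [(0.8, [203.1, 200.0]), (0.52, [261.0, 155.2])]
top scoops [(0.7, [200.0, 197.9])]
top mat_top [(0.86, [325.1, 199.4]), (0.64, [163.5, 297.0]), (0.36, [202.6, 185.2])]
top puck [(0.7, [201.6, 186.0]), (0.59, [198.3, 155.1]), (0.17, [199.5, 184.5])]
top pen [(0.63, [261.4, 205.7]), (0.53, [200.4, 174.8]), (0.33, [202.5, 186.4])]
top stapler [(0.61, [265.7, 110.6])]
top jar [(0.8, [107.7, 235.2])]
top mug [(0.74, [109.6, 234.7]), (0.64, [429.0, 219.2])]
top eraser [(0.48, [196.8, 186.8]), (0.41, [261.1, 153.9])]
1.4
```

View pics/top0.png

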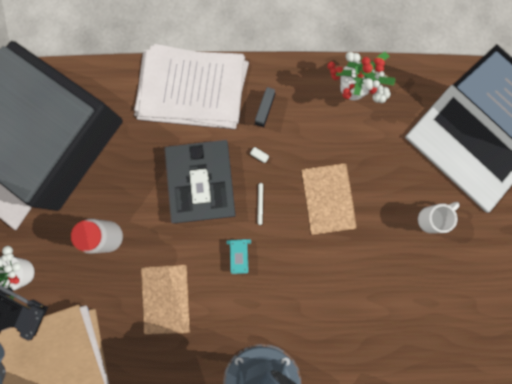

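View pics/side0.png

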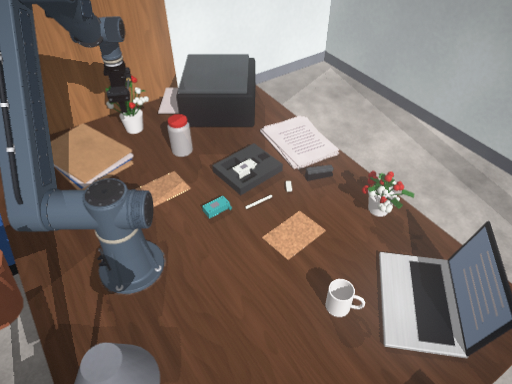

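```bash
cat > h.py <<'E'
import numpy as np,cv2
from scipy.spatial.transform import Rotation as R
from cell import ctrl
C={n:ctrl.camera_info(n) for n in("side","top")}
def ray(n,px):
    c=C[n]; u=cv2.undistortPoints(np.array([[px]],float),c['intrinsics'],c['D'])[0,0]
    d=R.from_euler('xyz',c['orientation'],degrees=True).as_matrix()@np.array([u[0],u[1],1]); return np.array(c['position']),d/np.linalg.norm(d)
def onz(n,px,z):
    o,d=ray(n,px); return o+d*(z-o[2])/d[2]
def tri(a,b):
    o,d=ray('side',a);p,e=ray('top',b)
    A=np.stack([d,-e],1); s=np.linalg.lstsq(A,p-o,rcond=None)[0]
    x,y=o+s[0]*d,p+s[1]*e; return (x+y)/2,np.linalg.norm(x-y)
def proj(n,P):
    c=C[n]; M=R.from_euler('xyz',c['orientation'],degrees=True).as_matrix().T
    rv=cv2.Rodrigues(M)[0]; return cv2.projectPoints(np.array(P,float).reshape(-1,1,3),rv,-M@np.array(c['position']),c['intrinsics'],c['D'])[0][:,0]
E
python3 - <<'E'
import cv2
a=cv2.imread('pics/top0.png')
cv2.imwrite('pics/top0z.png',cv2.resize(a[120:260,150:300],None,fx=5,fy=4.2,interpolation=cv2.INTER_CUBIC)[:600] if 0 else cv2.resize(a[125:245,140:300],None,fx=5,fy=5,interpolation=cv2.INTER_CUBIC))
a=cv2.imread('pics/side0.png')
cv2.imwrite('pics/side0z.png',cv2.resize(a[120:240,170:330],None,fx=5,fy=5,interpolation=cv2.INTER_CUBIC))
E
```

```text
(no output)
```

View pics/top0z.png

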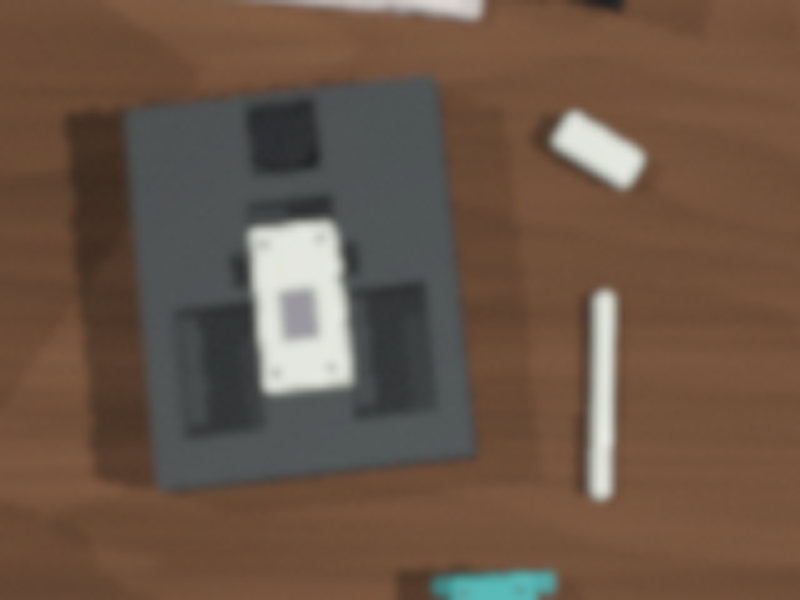

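View pics/side0z.png

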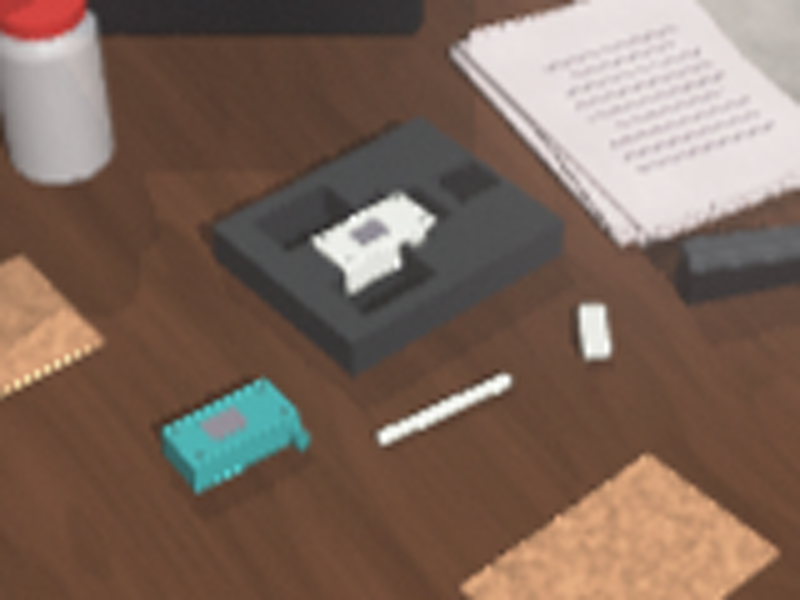

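The top view shows the tray around pixel (200,180), with the module's plain end towards the robot (image bottom). The right-hand mat at (329,199) is the one to use. The teal look-alike at (239,256) stays put. Next I'll fit the exact poses.

Run:
```python
from h import *
from scipy.optimize import least_squares
im=cv2.imread('pics/top0.png')
big=cv2.resize(im,None,fx=4,fy=4,interpolation=cv2.INTER_CUBIC)
hsv=cv2.cvtColor(big,cv2.COLOR_BGR2HSV)
def box(mask,roi):
    m=np.zeros_like(mask); x0,x1,y0,y1=[4*v for v in roi]; m[y0:y1,x0:x1]=mask[y0:y1,x0:x1]
    m=cv2.morphologyEx(m,cv2.MORPH_OPEN,np.ones((9,9)))
    c=max(cv2.findContours(m,0,1)[0],key=cv2.contourArea)
    return (cv2.boxPoints(cv2.minAreaRect(c))-1.5)/4
for n,mk,roi,z in[("mat",cv2.inRange(hsv,(5,60,150),(25,200,255)),(295,365,155,245),.003),("module",cv2.inRange(hsv,(0,0,150),(180,60,255)),(180,225,160,210),.038),
  ("tray",cv2.inRange(hsv,(0,0,30),(180,75,120))&cv2.inRange(hsv,(60,0,0),(140,255,255)),(150,250,135,235),.036),("pen",cv2.inRange(hsv,(0,0,150),(180,60,255)),(250,275,175,230),.01)]:
    p=box(mk,roi); w=np.array([onz('top',q,z) for q in p])
    e=[w[1]-w[0],w[2]-w[1]]; L=max(e,key=np.linalg.norm); 
    if L[0]<0:L=-L
    print(n,p.round(1).tolist(),'c',w.mean(0).round(4),'size',[round(float(np.linalg.norm(v)),4) for v in e],'ang',np.degrees(np.arctan2(L[1],L[0])).round(1))
# side check: known points
for n,a,b in[("pocket",(239.4,168.9),(198,186.5)),("lips",(252.7,161.8),(199.6,174.9)),("end_wall",(236.3,175),(203.1,200)),("scoops",(238.8,175),(200,197.9)),("module_c",(245.2,167.7),(201.2,183.1)),("foot",(250.1,162.7),(198.3,170.7)),("mat",(293.7,229.6),(325.1,199.4))]: print(n,*tri(a,b))
```

```text
mat [[300.70001220703125, 168.8000030517578], [346.70001220703125, 161.89999389648438], [356.70001220703125, 228.3000030517578], [310.70001220703125, 235.1999969482422]] c [ 0.5221 -0.1895  0.003 ] size [0.1366, 0.1954] ang 7.5
module [[188.8000030517578, 170.0], [207.10000610351562, 168.10000610351562], [210.60000610351562, 201.6999969482422], [192.1999969482422, 203.60000610351562]] c [0.5529 0.1803 0.038 ] size [0.0528, 0.0964] ang 6.9
tray [[164.1999969482422, 147.3000030517578], [226.10000610351562, 140.6999969482422], [234.0, 215.3000030517578], [172.10000610351562, 221.89999389648438]] c [0.5672 0.183  0.036 ] size [0.1801, 0.2154] ang 6.8
pen [[257.3999938964844, 224.10000610351562], [258.3999938964844, 182.8000030517578], [263.1000061035156, 182.89999389648438], [262.1000061035156, 224.1999969482422]] c [0.506  0.0087 0.01  ] size [0.1191, 0.0136] ang -1.1
pocket [0.5467592  0.19213682 0.01624698] 0.015455368722459875
lips [0.58749849 0.17789664 0.04310024] 0.009618485628030745
end_wall [0.51347266 0.17419652 0.01255707] 0.00319774687318761
scoops [ 5.24793600e-01  1.83045006e-01 -2.45823189e-04] 0.006082467043223226
module_c [0.56029487 0.17918116 0.02481257] 0.004679188720328462
foot [0.59335474 0.18888867 0.0289296 ] 0.009729726746818912
mat [ 0.52266048 -0.18014056  0.01389182] 0.01115043319229327
```

Run:
```python
from h import *
def rect(c,a,x0,x1,y0,y1,z):
    a=np.radians(a);ex=np.array([np.cos(a),np.sin(a)]);ey=np.array([-ex[1],ex[0]])
    return np.array([[*(np.array(c)+ex*x+ey*y),z] for x,y in[(x0,y0),(x1,y0),(x1,y1),(x0,y1)]])
P=(.5525,.181);A=6.9
items=[(rect(P,A,-.095,.125,-.09,.09,.036),(0,255,255)),(rect(P,A,-.046,.046,-.023,.023,.038),(0,0,255)),(rect(P,A,-.046-.022,.006,.025,.073,.036),(255,255,0)),(rect((.522,-.1895),7.5,-.095,.095,-.065,.065,.003),(255,0,0))]
for n,(x0,x1,y0,y1) in dict(top=(150,370,130,250),side=(200,340,130,260)).items():
    im=cv2.imread(f'pics/{n}0.png');s=3.6 if n=='top' else 4.5
    im=cv2.resize(im[y0:y1,x0:x1],None,fx=s,fy=s,interpolation=cv2.INTER_CUBIC)
    for r,c in items: cv2.polylines(im,[np.int32(np.round((proj(n,r)-[x0,y0]+.5)*s))],True,c,1)
    cv2.imwrite(f'pics/ov_{n}.png',im)
```

```text
(no output)
```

View pics/ov_top.png

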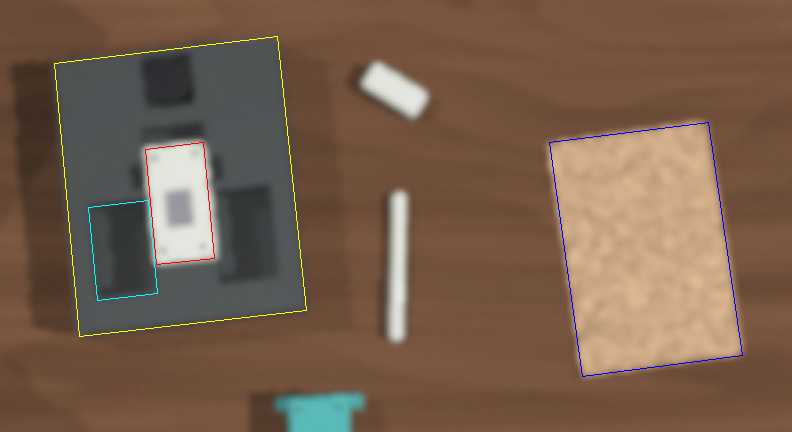

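View pics/ov_side.png

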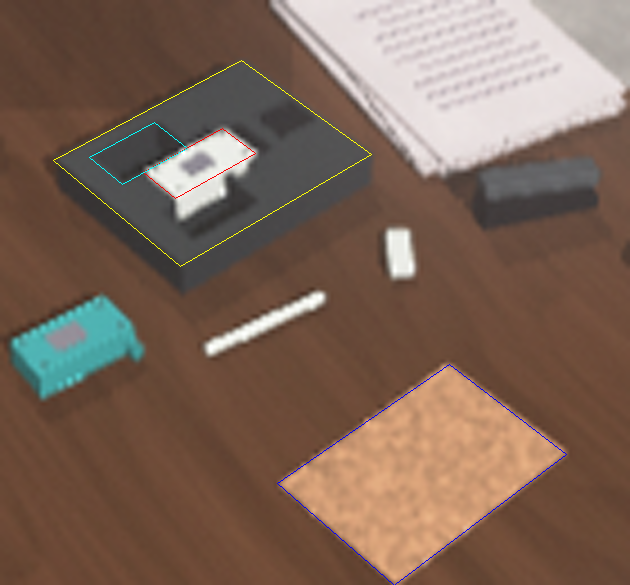

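```bash
cat >> h.py <<'E'
def pose():
    s=ctrl.sense(); return np.array(s['tcp_pos']),R.from_euler('xyz',s['tcp_rot'],degrees=True),s
def plan(wps):
    """wps: list of (x,y,z,yaw_deg, nrows). prints rows"""
    p,r,s=pose(); print('t',round(s['clock'],2),p.round(4),s['tcp_rot'].round(2),'F',s['wrist_force'].round(1),'w',round(s['grip_width'],3))
    out=[]
    yaw=s['tcp_rot'][2]
    for x,y,z,yw,n in wps:
        dy=(yw-yaw+180)%360-180; t=np.array([x,y,z]);st=p.copy()
        for i in range(n):
            q=st+(t-st)*(i+1)/n
            d=r.inv().apply(q-p)*100
            out.append("%.2f %.2f %.2f %.3f"%(*d,-np.radians(dy)/n))
            p=q; r=R.from_euler('xyz',[180,0,yaw+dy*(i+1)/n],degrees=True)
        yaw=yaw+dy
    for i in range(0,len(out),10): print("; ".join(out[i:i+10]))
def tray(x,y=0): 
    a=np.radians(6.9); return .5525+np.cos(a)*x-np.sin(a)*y,.181+np.sin(a)*x+np.cos(a)*y
def mat(x,y=0):
    a=np.radians(7.5); return .522+np.cos(a)*x-np.sin(a)*y,-.1895+np.sin(a)*x+np.cos(a)*y
E
python3 -c "
from h import *
plan([(*tray(-.034),.222,186.9,12)])"
```

```text
t 1.4 [0.2501 0.5728 0.2225] [180.    0.  156.4] F [-0.4 -0.6  0.5] w 0.998
-3.37 -2.13 0.00 -0.044; -3.27 -2.27 0.00 -0.044; -3.17 -2.42 0.00 -0.044; -3.06 -2.56 0.00 -0.044; -2.94 -2.69 0.00 -0.044; -2.82 -2.82 0.00 -0.044; -2.69 -2.94 0.00 -0.044; -2.56 -3.06 0.00 -0.044; -2.42 -3.17 0.00 -0.044; -2.28 -3.27 0.00 -0.044
-2.13 -3.37 0.00 -0.044; -1.98 -3.46 0.00 -0.044
```

Request:
move_arm(commands="-3.4 -2.1 0 -0.044; -3.3 -2.3 0 -0.044; -3.2 -2.4 0 -0.044; -3.1 -2.6 0 -0.044; -2.9 -2.7 0 -0.044; -2.8 -2.8 0 -0.044; -2.7 -2.9 0 -0.044; -2.6 -3.1 0 -0.044; -2.4 -3.2 0 -0.044; -2.3 -3.3 0 -0.044", fingers=-1, newtons=5)

```text
clock: 2.4
tcp_pos: [0.4842, 0.238, 0.2231]
tcp_rot: [179.7, 0.3, -176.7]
wrist_force: [1.0, 0.6, -0.4]
grip_width: 1.0
```

```bash
python3 -c "
from h import *
plan([(*tray(-.034),.222,186.9,4),(*tray(-.034),.05,186.9,6)])"
```

```text
t 2.4 [0.4842 0.238  0.2231] [ 179.67    0.29 -176.71] F [ 1.   0.6 -0.4] w 1.0
-0.78 -1.57 0.02 -0.016; -0.75 -1.59 0.03 -0.016; -0.73 -1.60 0.03 -0.016; -0.70 -1.61 0.03 -0.016; -0.00 -0.00 2.87 -0.000; -0.00 -0.00 2.87 -0.000; -0.00 -0.00 2.87 -0.000; -0.00 -0.00 2.87 -0.000; -0.00 -0.00 2.87 -0.000; -0.00 -0.00 2.87 -0.000
```

Tracking is good.

Request:
move_arm(commands="-0.8 -1.6 0 -0.016; -0.8 -1.6 0 -0.016; -0.7 -1.6 0 -0.016; -0.7 -1.6 0 -0.016; 0 0 2.9 0; 0 0 2.9 0; 0 0 2.9 0; 0 0 2.9 0; 0 0 2.9 0; 0 0 2.5 0")

```text
clock: 3.4
tcp_pos: [0.5359, 0.1688, 0.0541]
tcp_rot: [179.8, 1.6, -173.5]
wrist_force: [0.7, -0.0, -0.9]
grip_width: 1.003
```

```bash
python3 -c "
from h import *
plan([(*tray(-.034),.05,186.9,2),(*tray(-.034),.008,186.9,5)])
im=ctrl.snapshot('top');cv2.imwrite('pics/t1.png',cv2.resize(im[120:240,130:290,::-1],None,fx=5,fy=5,interpolation=3))
im=ctrl.snapshot('side');cv2.imwrite('pics/s1.png',cv2.resize(im[100:220,180:340,::-1],None,fx=5,fy=5,interpolation=3))"
```

```text
t 3.4 [0.5359 0.1688 0.0541] [ 179.77    1.62 -173.47] F [ 0.7 -0.  -0.9] w 1.003
0.81 0.50 0.19 -0.003; 0.80 0.50 0.21 -0.003; 0.00 -0.00 0.84 -0.000; 0.00 -0.00 0.84 -0.000; 0.00 -0.00 0.84 -0.000; 0.00 -0.00 0.84 -0.000; 0.00 -0.00 0.84 -0.000
```

View pics/t1.png

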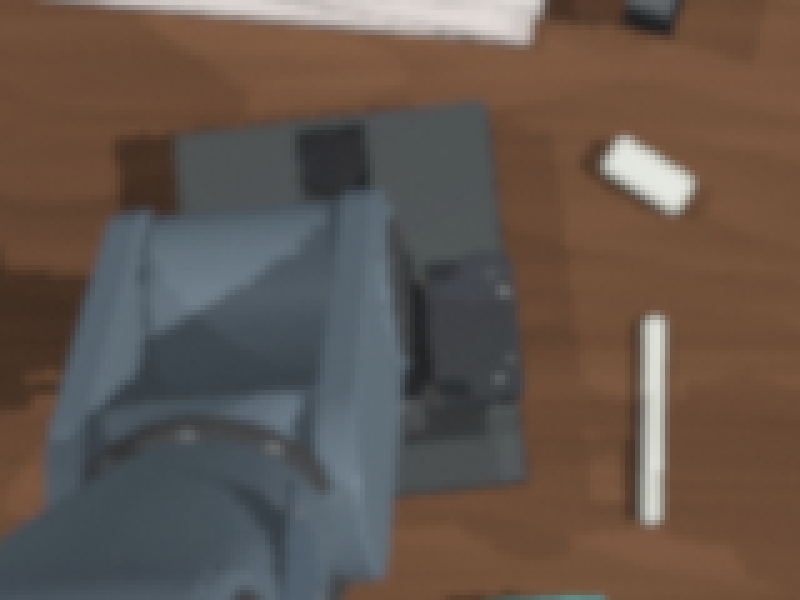

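View pics/s1.png

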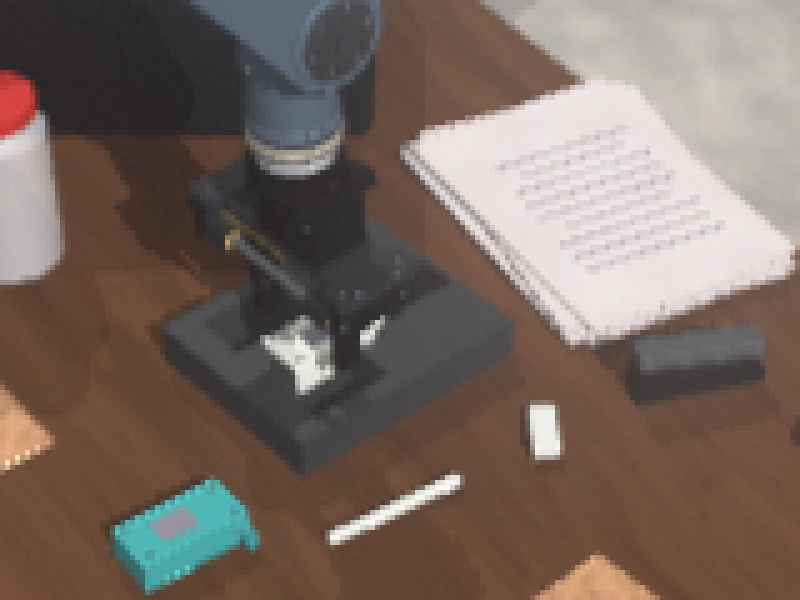

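Request:
move_arm(commands="0.8 0.5 0 0; 0 0 0 0; 0 0 0 0")

```text
clock: 3.8
tcp_pos: [0.5259, 0.1732, 0.0548]
tcp_rot: [179.8, 1.4, -173.5]
wrist_force: [-0.4, -0.1, 0.5]
grip_width: 0.999
```

```bash
python3 -c "
from h import *
plan([(*tray(-.034),.05,186.9,2),(*tray(-.034),.0085,186.9,5)])"
```

```text
t 3.8 [0.5259 0.1732 0.0548] [ 179.77    1.43 -173.47] F [-0.4 -0.1  0.5] w 0.999
0.34 0.22 0.23 -0.003; 0.33 0.22 0.24 -0.003; 0.00 -0.00 0.83 -0.000; 0.00 -0.00 0.83 -0.000; 0.00 -0.00 0.83 -0.000; 0.00 -0.00 0.83 -0.000; 0.00 -0.00 0.83 -0.000
```

```bash
sed -i "s/r=R.from_euler('xyz',\[180,0,yaw+dy\*(i+1)\/n\],degrees=True)/r=R.from_euler('z',dy\/n,degrees=True)*r/" h.py; grep -n "R.from_euler('z'" h.py; python3 -c "
from h import *
plan([(*tray(-.034),.05,186.9,2),(*tray(-.034),.0085,186.9,5)])"
```

```text
30:            p=q; r=R.from_euler('z',dy/n,degrees=True)*r
t 3.8 [0.5259 0.1732 0.0548] [ 179.77    1.43 -173.47] F [-0.4 -0.1  0.5] w 0.999
0.34 0.22 0.23 -0.003; 0.34 0.22 0.23 -0.003; 0.02 -0.00 0.83 -0.000; 0.02 -0.00 0.83 -0.000; 0.02 -0.00 0.83 -0.000; 0.02 -0.00 0.83 -0.000; 0.02 -0.00 0.83 -0.000
```

Request:
move_arm(commands="0.4 0.2 0.2 0; 0.4 0.2 0.2 0; 0 0 0.8 0; 0 0 0.8 0; 0 0 0.8 0; 0 0 0.6 0")

```text
clock: 4.4
tcp_pos: [0.5203, 0.1775, 0.0219]
tcp_rot: [179.8, 1.9, -173.4]
wrist_force: [0.5, 0.1, -0.8]
grip_width: 1.004
```

```bash
python3 -c "
from h import *
plan([(*tray(-.034),.0085,186.9,3)])"
```

```text
t 4.4 [0.5203 0.1775 0.0219] [ 179.76    1.9  -173.43] F [ 0.5  0.1 -0.8] w 1.004
0.07 -0.01 0.44 -0.002; 0.07 -0.01 0.44 -0.002; 0.07 -0.01 0.44 -0.002
```

Request:
move_arm(commands="0.1 0 0.4 0; 0.1 0 0.4 0; 0 0 0.4 0; 0 0 0.1 0; 0 0 0 0")

```text
clock: 4.9
tcp_pos: [0.5178, 0.177, 0.0055]
tcp_rot: [179.8, 1.7, -173.5]
wrist_force: [0.4, -0.7, 1.2]
grip_width: 1.001
```

```bash
python3 -c "
from h import *
plan([(*tray(-.034),.0085,186.9,3)])
im=ctrl.snapshot('side');cv2.imwrite('pics/s2.png',cv2.resize(im[130:220,190:310,::-1],None,fx=6,fy=6,interpolation=3))"
```

```text
t 4.9 [0.5178 0.177  0.0055] [ 179.77    1.7  -173.46] F [ 0.4 -0.7  1.2] w 1.001
-0.04 -0.00 -0.10 -0.002; -0.03 -0.00 -0.10 -0.002; -0.03 -0.00 -0.10 -0.002
```

View pics/s2.png

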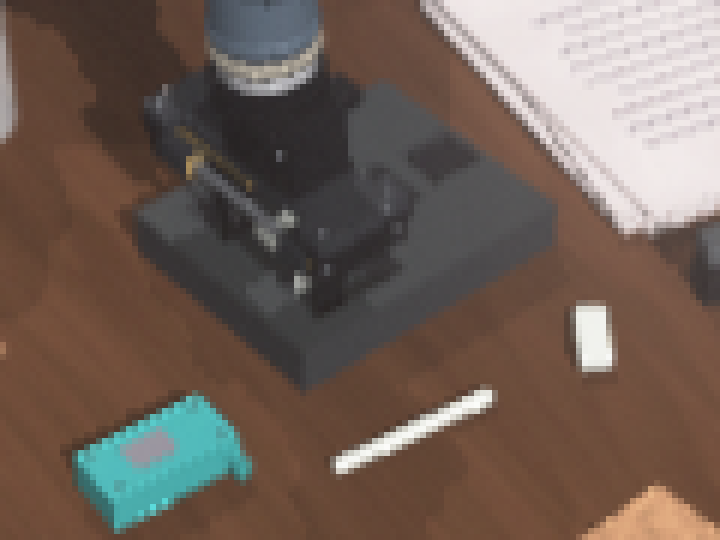

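Request:
move_arm(commands="0 0 -0.2 0; 0 0 0 0; 0 0 0 0; 0 0 0 0; 0 0 0 0; 0 0 0 0; 0 0 0 0; 0 0 0 0", fingers=1, newtons=6)

```text
clock: 5.75
tcp_pos: [0.5188, 0.1752, 0.0088]
tcp_rot: [179.9, 1.8, -173.3]
wrist_force: [-0.8, 0.5, 0.0]
grip_width: 0.567
```

Request:
move_arm(commands="0 0 0 0; 0 0 0 0; 0 0 0 0")

```text
clock: 6.05
tcp_pos: [0.5188, 0.1753, 0.0088]
tcp_rot: [179.9, 1.8, -173.3]
wrist_force: [-0.2, -0.8, 0.1]
grip_width: 0.571
```

```bash
cat >> h.py <<'E'
def intray(p):
    a=np.radians(6.9);d=np.array(p[:2])-[.5525,.181]; return np.array([np.cos(a)*d[0]+np.sin(a)*d[1],-np.sin(a)*d[0]+np.cos(a)*d[1],p[2]])
E
python3 -c "
from h import *
plan([(*tray(-.0341+.0022,-.0016),.0088+.0079,186.9,4),(*tray(-.0341+.0052,-.0016),.0088+.0155,186.9,4)])"
```

```text
t 6.05 [0.5188 0.1753 0.0088] [ 179.93    1.82 -173.31] F [-0.2 -0.8  0.1] w 0.571
-0.06 0.00 -0.19 -0.001; -0.06 0.00 -0.19 -0.001; -0.06 0.00 -0.19 -0.001; -0.06 0.00 -0.19 -0.001; -0.08 0.00 -0.19 -0.000; -0.08 0.00 -0.19 -0.000; -0.08 0.00 -0.19 -0.000; -0.08 0.00 -0.19 -0.000
```

Request:
move_arm(commands="-0.06 0 -0.2 0; -0.06 0 -0.2 0; -0.06 0 -0.2 0; -0.06 0 -0.2 0")

```text
clock: 6.45
tcp_pos: [0.5195, 0.1756, 0.0161]
tcp_rot: [179.9, 1.6, -173.3]
wrist_force: [-0.5, -0.4, -1.5]
grip_width: 0.529
```

```bash
python3 -c "
from h import *
plan([(*tray(-.0341+.0052,-.0016),.0088+.0155,186.9,4)])
im=ctrl.snapshot('side');cv2.imwrite('pics/s3.png',cv2.resize(im[130:220,190:310,::-1],None,fx=6,fy=6,interpolation=3))"
```

```text
t 6.45 [0.5195 0.1756 0.0161] [ 179.91    1.6  -173.32] F [-0.5 -0.4 -1.5] w 0.529
-0.12 -0.01 -0.20 -0.001; -0.12 -0.01 -0.20 -0.001; -0.12 -0.01 -0.20 -0.001; -0.12 -0.01 -0.20 -0.001
```

View pics/s3.png

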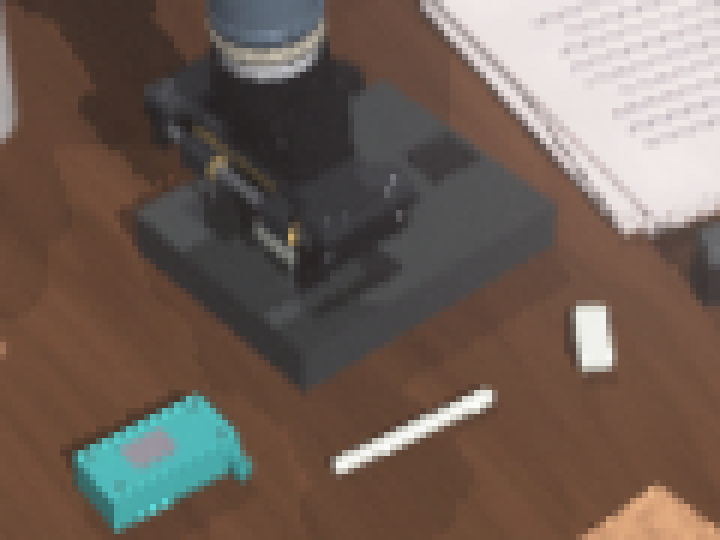

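```bash
python3 -c "
from h import *
plan([(*tray(-.0341+.0052,-.0016),.0115+.0155,186.9,5),(*tray(-.0341+.0089,-.0016),.0115+.0228,186.9,5)])"
```

```text
t 6.5 [0.5198 0.1757 0.0165] [ 179.91    1.65 -173.31] F [-0.3 -0.8 -2.4] w 0.531
-0.09 -0.00 -0.21 -0.001; -0.09 -0.00 -0.21 -0.001; -0.09 -0.00 -0.21 -0.001; -0.09 -0.00 -0.21 -0.001; -0.09 -0.00 -0.21 -0.001; -0.08 0.00 -0.14 -0.000; -0.08 0.00 -0.14 -0.000; -0.08 0.00 -0.14 -0.000; -0.08 0.00 -0.14 -0.000; -0.08 0.00 -0.14 -0.000
```

Request:
move_arm(commands="-0.09 0 -0.2 0; -0.09 0 -0.2 0; -0.09 0 -0.2 0; -0.09 0 -0.2 0; -0.09 0 -0.2 0")

```text
clock: 7.0
tcp_pos: [0.5235, 0.1762, 0.0276]
tcp_rot: [179.9, 1.6, -173.3]
wrist_force: [-0.7, -0.4, -1.9]
grip_width: 0.526
```

```bash
python3 -c "
from h import *
plan([(*tray(-.0341+.0089,-.0016),.0115+.0228,186.9,5)])
im=ctrl.snapshot('side');cv2.imwrite('pics/s4.png',cv2.resize(im[130:220,190:310,::-1],None,fx=6,fy=6,interpolation=3))"
```

```text
t 7.0 [0.5235 0.1762 0.0276] [ 179.91    1.56 -173.31] F [-0.7 -0.4 -1.9] w 0.526
-0.09 -0.01 -0.13 -0.001; -0.09 -0.01 -0.13 -0.001; -0.09 -0.01 -0.13 -0.001; -0.09 -0.01 -0.13 -0.001; -0.09 -0.01 -0.13 -0.001
```

View pics/s4.png

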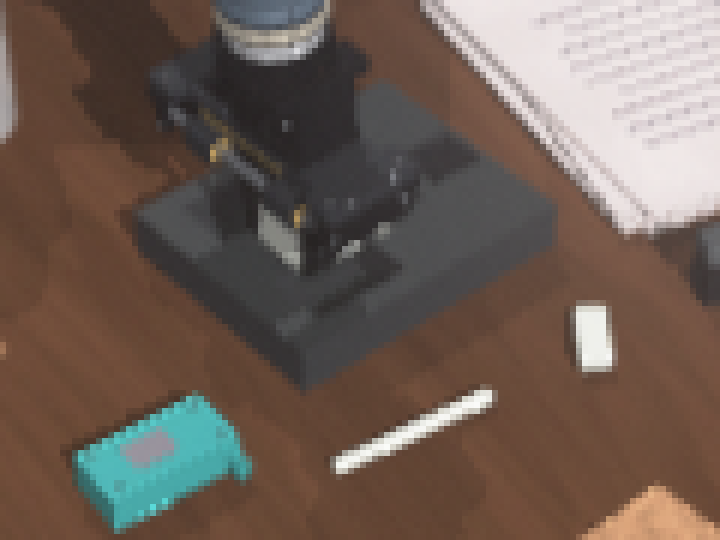

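Request:
move_arm(commands="-0.09 0 -0.13 0; -0.09 0 -0.13 0; -0.09 0 -0.13 0; -0.09 0 -0.13 0; -0.09 0 -0.13 0; 0 0 0 0")

```text
clock: 7.65
tcp_pos: [0.5263, 0.1766, 0.0348]
tcp_rot: [179.9, 1.3, -173.3]
wrist_force: [-1.7, -0.7, -2.1]
grip_width: 0.525
```

```bash
python3 -c "
from h import *
plan([(*tray(-.0341+.0158,-.0016),.0115+.033,186.9,6)]); print(intray(pose()[0]))
im=ctrl.snapshot('side');cv2.imwrite('pics/s5.png',cv2.resize(im[130:220,190:310,::-1],None,fx=6,fy=6,interpolation=3))"
```

```text
t 7.65 [0.5263 0.1766 0.0348] [ 179.91    1.33 -173.3 ] F [-1.7 -0.7 -2.1] w 0.525
-0.14 -0.01 -0.16 -0.001; -0.14 -0.01 -0.16 -0.001; -0.14 -0.01 -0.16 -0.001; -0.14 -0.01 -0.16 -0.001; -0.14 -0.01 -0.16 -0.001; -0.14 -0.01 -0.16 -0.001
[-0.02658523 -0.00123436  0.03476293]
```

View pics/s5.png

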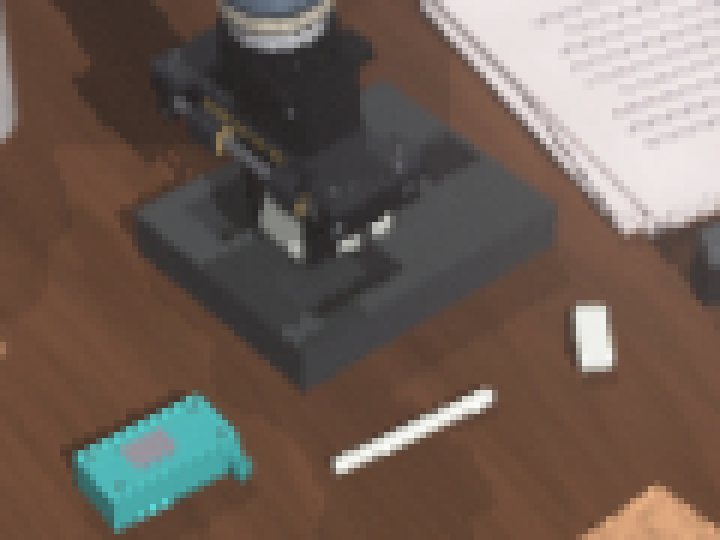

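Request:
move_arm(commands="-0.14 0 -0.16 0; -0.14 0 -0.16 0; -0.14 0 -0.16 0; -0.14 0 -0.16 0; -0.14 0 -0.16 0; -0.14 0 -0.16 0; 0 0 0 0")

```text
clock: 8.4
tcp_pos: [0.532, 0.1773, 0.0449]
tcp_rot: [179.9, 1.0, -173.3]
wrist_force: [-2.4, -0.2, -0.2]
grip_width: 0.527
```

```bash
python3 -c "
from h import *
plan([(*tray(-.0341+.0158,-.0016),.0115+.033,186.9,6)]); print(intray(pose()[0]))
im=ctrl.snapshot('side');cv2.imwrite('pics/s6.png',cv2.resize(im[130:220,190:310,::-1],None,fx=6,fy=6,interpolation=3))"
```

```text
t 8.4 [0.532  0.1773 0.0449] [ 179.92    0.96 -173.29] F [-2.4 -0.2 -0.2] w 0.527
-0.04 -0.01 0.01 -0.001; -0.04 -0.01 0.01 -0.001; -0.04 -0.01 0.01 -0.001; -0.04 -0.01 0.01 -0.001; -0.04 -0.01 0.01 -0.001; -0.04 -0.01 0.01 -0.001
[-0.02079193 -0.00124252  0.04493752]
```

View pics/s6.png

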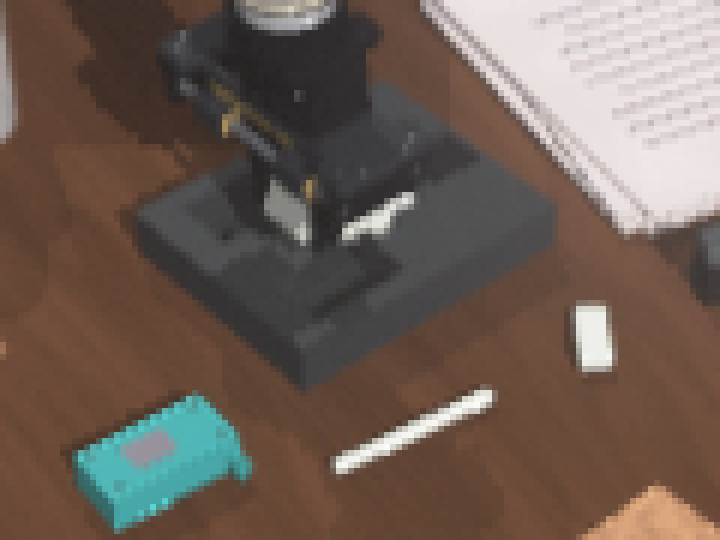

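```bash
cat >> h.py <<'E'
def modpts(fx,fz,th,y=0.):
    """module in tray; lower foot edge at tray (fx,fz above desk), tilt th. returns end-face loops (plain, foot, ears) world"""
    L=[]
    def w(mx,my,mz):  # rel. foot lower edge
        x=fx+mx*np.cos(th)+mz*np.sin(th); z=fz-mx*np.sin(th)+mz*np.cos(th)
        return [*tray(x,y+my),z]
    for X in(-.092,0): L.append([w(X,a,b) for a,b in[(-.023,0),(.023,0),(.023,.028),(-.023,.028)]])
    L.append([w(a,-.023,b) for a,b in[(-.092,0),(0,0),(0,.028),(-.092,.028)]])
    L.append([w(a,-.034,b) for a,b in[(-.01,.003),(0,.003),(0,.013),(-.01,.013)]])
    return L
def overlay(im,n,loops,roi,s,fn):
    x0,x1,y0,y1=roi
    o=cv2.resize(im[y0:y1,x0:x1,::-1],None,fx=s,fy=s,interpolation=cv2.INTER_CUBIC)
    for l,c in zip(loops,[(0,0,255),(255,0,0),(0,255,0),(0,255,255)]): cv2.polylines(o,[np.int32(np.round((proj(n,l)-[x0,y0]+.5)*s))],True,c,1)
    cv2.imwrite(fn,o)
E
python3 -c "
from h import *
im=ctrl.snapshot('side')
overlay(im,'side',modpts(.046,.010,.42,-.0012),(210,290,140,190),9,'pics/o6.png')
o=cv2.resize(im[140:190,210:290,::-1],None,fx=9,fy=9,interpolation=3);cv2.imwrite('pics/o6r.png',o)
t=ctrl.sense();print(t['clock'],t['wrist_force'],t['tcp_pos'])"
```

```text
8.5 [-3.43676805 -0.640798   -0.10614797] [0.5319817  0.17726843 0.04483415]
```

View pics/o6.png

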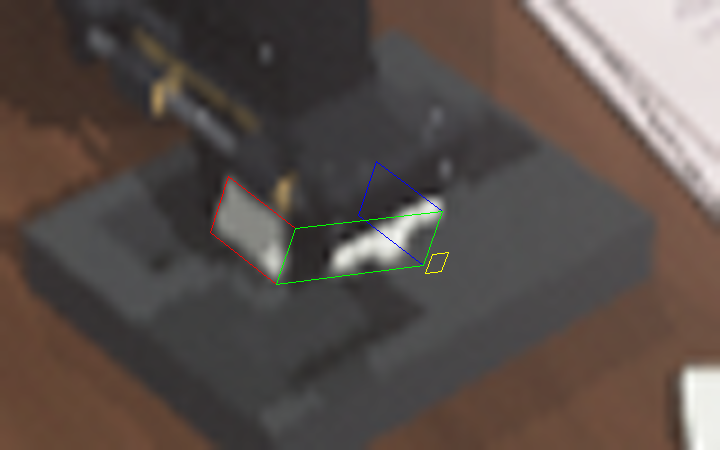

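View pics/o6r.png

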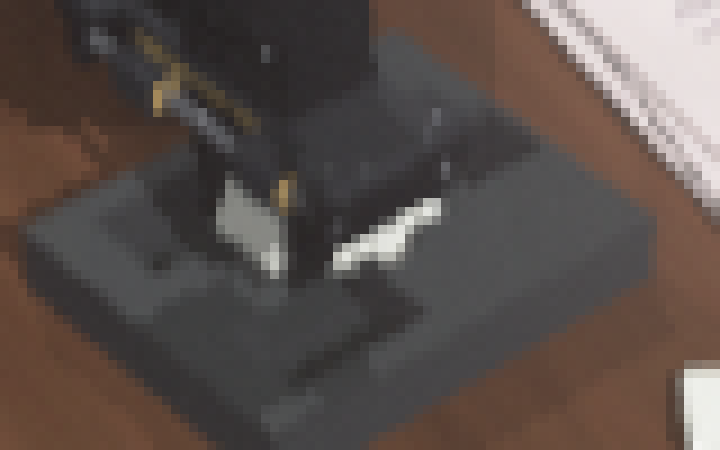

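Request:
move_arm(commands="0.2 0 -0.02 0; 0.2 0 -0.02 0; 0.2 0 0 0; 0.2 0 0 0; 0.2 0 0 0; 0.2 0 0 0")

```text
clock: 9.1
tcp_pos: [0.5245, 0.1763, 0.0454]
tcp_rot: [179.9, 1.6, -173.3]
wrist_force: [0.9, 0.4, -2.5]
grip_width: 0.526
```

```bash
python3 -c "
from h import *
plan([(*tray(-.0413,-.0012),.0455,186.9,4)]); print(intray(pose()[0]))"
```

```text
t 9.1 [0.5245 0.1763 0.0454] [ 179.91    1.61 -173.31] F [ 0.9  0.4 -2.5] w 0.526
0.32 0.00 -0.01 -0.001; 0.32 0.00 -0.01 -0.001; 0.32 0.00 -0.01 -0.001; 0.32 0.00 -0.01 -0.001
[-0.02831041 -0.00127995  0.04540261]
```

Request:
move_arm(commands="0.3 0 0 0; 0.3 0 0 0; 0.3 0 0 0; 0.3 0 0 0; 0 0 0 0")

```text
clock: 9.6
tcp_pos: [0.5115, 0.1749, 0.0453]
tcp_rot: [179.9, 1.7, -173.3]
wrist_force: [0.0, 0.5, -1.6]
grip_width: 0.532
```

```bash
python3 -c "
from h import *
plan([(*tray(-.0413,-.0012),.0455,186.9,2)]); print(intray(pose()[0]))
x=intray(pose()[0])[0]
im=ctrl.snapshot('side')
overlay(im,'side',modpts(.046+x+.0208,.010,.42,-.0012),(210,290,140,190),9,'pics/o7.png')"
```

```text
t 9.6 [0.5115 0.1749 0.0453] [ 179.91    1.66 -173.31] F [ 0.   0.5 -1.6] w 0.532
-0.01 -0.00 -0.01 -0.002; -0.01 -0.00 -0.01 -0.002
[-0.04140551 -0.0011784   0.04528019]
```

View pics/o7.png

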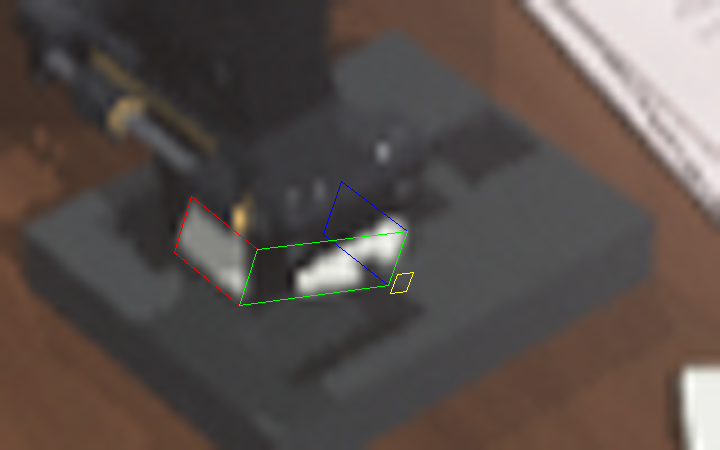

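Request:
move_arm(commands="0 0 0 0; 0 0 0 0; 0 0 -0.2 0; 0 0 -0.3 0; 0 0 -0.3 0; 0 0 -0.3 0", newtons=25)

```text
clock: 10.25
tcp_pos: [0.5113, 0.1747, 0.0566]
tcp_rot: [179.9, 1.6, -173.3]
wrist_force: [-0.1, -1.2, -2.3]
grip_width: 0.527
```

```bash
python3 -c "
from h import *
x,y,z=intray(pose()[0]);print(x,y,z)
plan([(*tray(x,y),.16,186.9,10)]); 
im=ctrl.snapshot('side')
overlay(im,'side',modpts(.046+x+.0208,.010+z-.0453,.42,y),(210,290,140,190),9,'pics/o8.png')"
```

```text
-0.041673757929197176 -0.0012790091893022546 0.056586377265917726
t 10.25 [0.5113 0.1747 0.0566] [ 179.9     1.6  -173.32] F [-0.1 -1.2 -2.3] w 0.527
-0.03 0.00 -1.03 -0.000; -0.03 0.00 -1.03 -0.000; -0.03 0.00 -1.03 -0.000; -0.03 0.00 -1.03 -0.000; -0.03 0.00 -1.03 -0.000; -0.03 0.00 -1.03 -0.000; -0.03 0.00 -1.03 -0.000; -0.03 0.00 -1.03 -0.000; -0.03 0.00 -1.03 -0.000; -0.03 0.00 -1.03 -0.000
```

View pics/o8.png

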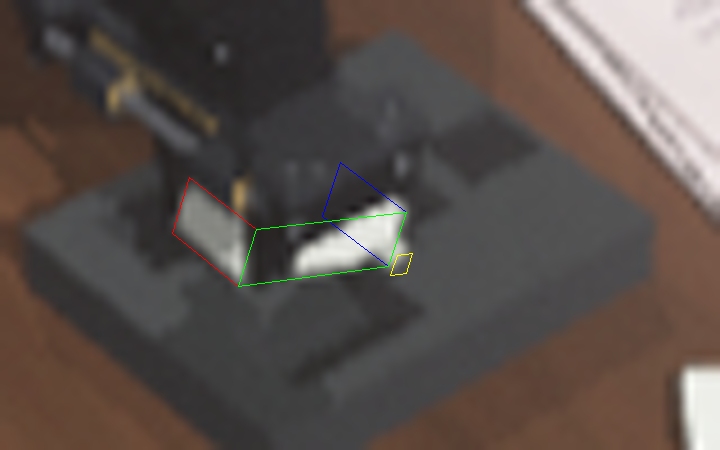

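Request:
move_arm(commands="0 0 -0.6 0; 0 0 -1 0; 0 0 -1 0; 0 0 -1.1 0; 0 0 -1.1 0; 0 0 -1.1 0; 0 0 -1.1 0; 0 0 -1.1 0; 0 0 -0.8 0; 0 0 -0.3 0")

```text
clock: 11.3
tcp_pos: [0.5089, 0.1743, 0.1589]
tcp_rot: [179.9, 1.8, -173.3]
wrist_force: [0.4, 0.3, -1.5]
grip_width: 0.526
```

```bash
python3 -c "
from h import *
plan([(*mat(-.1408),.15,187.5,22)]); "
```

```text
t 11.3 [0.5089 0.1743 0.1589] [ 179.91    1.81 -173.31] F [ 0.4  0.3 -1.5] w 0.526
0.77 -1.66 0.01 -0.001; 0.78 -1.66 0.01 -0.001; 0.78 -1.66 0.01 -0.001; 0.78 -1.66 0.01 -0.001; 0.78 -1.66 0.01 -0.001; 0.78 -1.66 0.01 -0.001; 0.78 -1.66 0.01 -0.001; 0.78 -1.66 0.01 -0.001; 0.78 -1.65 0.01 -0.001; 0.78 -1.65 0.01 -0.001
0.79 -1.65 0.01 -0.001; 0.79 -1.65 0.01 -0.001; 0.79 -1.65 0.01 -0.001; 0.79 -1.65 0.01 -0.001; 0.79 -1.65 0.01 -0.001; 0.79 -1.65 0.01 -0.001; 0.79 -1.65 0.01 -0.001; 0.79 -1.65 0.01 -0.001; 0.79 -1.65 0.01 -0.001; 0.79 -1.65 0.01 -0.001
0.80 -1.65 0.01 -0.001; 0.80 -1.65 0.01 -0.001
```

Request:
move_arm(commands="0.4 -0.8 0 0; 0.8 -1.7 0 0; 0.8 -1.7 0 0; 0.8 -1.7 0 0; 0.8 -1.7 0 0; 0.8 -1.7 0 0; 0.8 -1.7 0 0; 0.8 -1.7 0 0; 0.8 -1.7 0 0; 0.8 -1.7 0 0")

```text
clock: 12.3
tcp_pos: [0.4451, -0.0024, 0.1529]
tcp_rot: [179.9, 1.3, -173.0]
wrist_force: [0.7, 0.2, -2.4]
grip_width: 0.526
```

```bash
python3 -c "
from h import *
plan([(*mat(-.1408),.15,187.5,10)]); "
```

```text
t 12.3 [ 0.4451 -0.0024  0.1529] [ 179.86    1.26 -173.03] F [ 0.7  0.2 -2.4] w 0.526
0.87 -1.96 0.01 -0.001; 0.87 -1.96 0.01 -0.001; 0.88 -1.96 0.01 -0.001; 0.88 -1.96 0.01 -0.001; 0.88 -1.96 0.01 -0.001; 0.88 -1.96 0.01 -0.001; 0.88 -1.96 0.00 -0.001; 0.88 -1.96 0.00 -0.001; 0.89 -1.96 0.00 -0.001; 0.89 -1.96 0.00 -0.001
```

Request:
move_arm(commands="0.9 -2 0 0; 0.9 -2 0 0; 0.9 -2 0 0; 0.9 -2 0 0; 0.9 -2 0 0; 0.9 -2 0 0; 0.9 -2 0 0; 0.9 -2 0 0; 0.8 -1.6 0 0; 0.4 -0.7 0 0")

```text
clock: 13.3
tcp_pos: [0.3732, -0.2047, 0.147]
tcp_rot: [179.6, 0.7, -173.2]
wrist_force: [-0.4, 0.1, -3.0]
grip_width: 0.526
```

```bash
python3 -c "
from h import *
plan([(*mat(-.1408),.14,187.5,4)]); 
im=ctrl.snapshot('side');cv2.imwrite('pics/s9.png',cv2.resize(im[120:320,170:370,::-1],None,fx=3,fy=3,interpolation=3))"
```

```text
t 13.3 [ 0.3732 -0.2047  0.147 ] [ 179.61    0.66 -173.16] F [-0.4  0.1 -3. ] w 0.526
-0.22 -0.11 0.18 -0.003; -0.22 -0.11 0.18 -0.003; -0.22 -0.11 0.18 -0.003; -0.21 -0.11 0.18 -0.003
```

View pics/s9.png

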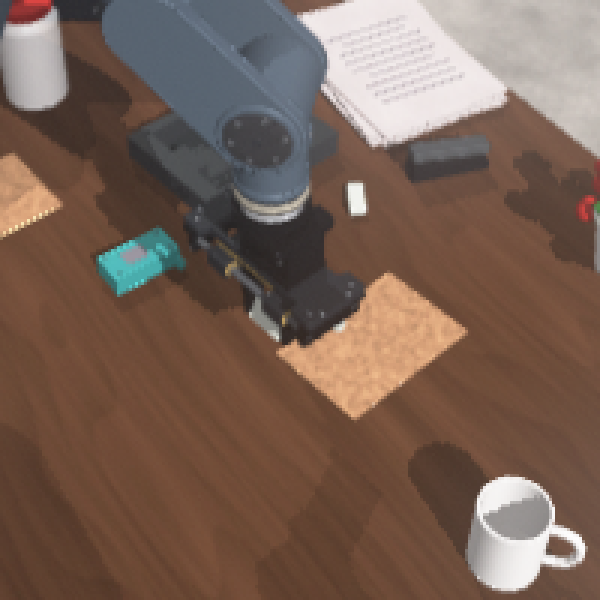

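Request:
move_arm(commands="-0.2 -0.1 0.4 0; -0.2 -0.1 0.8 0; -0.2 -0.1 1.2 0; -0.2 -0.1 1.5 0; 0 0 1.5 0; 0 0 1.5 0; 0 0 1.1 0; 0 0 0.6 0; 0 0 0.3 0")

```text
clock: 14.25
tcp_pos: [0.3845, -0.2008, 0.0511]
tcp_rot: [179.4, 0.6, -172.7]
wrist_force: [-0.6, -0.3, -1.5]
grip_width: 0.53
```

```bash
python3 -c "
from h import *
plan([(*mat(-.1408),.0395,187.5,6)]); 
im=ctrl.snapshot('side');cv2.imwrite('pics/s10.png',cv2.resize(im[170:270,220:350,::-1],None,fx=6,fy=6,interpolation=3))"
```

```text
t 14.25 [ 0.3845 -0.2008  0.0511] [ 179.42    0.56 -172.72] F [-0.6 -0.3 -1.5] w 0.53
0.05 -0.11 0.19 -0.001; 0.05 -0.11 0.19 -0.001; 0.05 -0.11 0.19 -0.001; 0.05 -0.11 0.19 -0.001; 0.05 -0.11 0.19 -0.001; 0.05 -0.11 0.19 -0.001
```

View pics/s10.png

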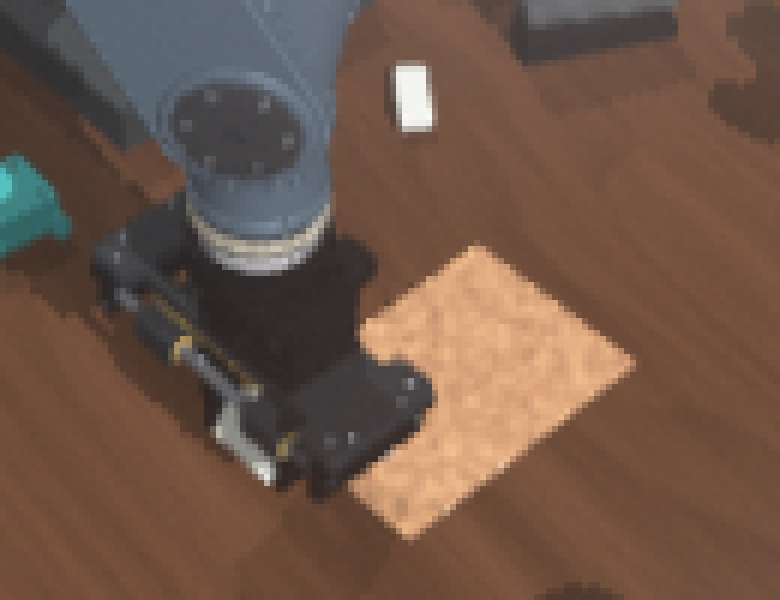

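Request:
move_arm(commands="0.1 -0.2 0.3 0; 0.1 -0.2 0.3 0; 0 -0.2 0.2 0; 0 -0.1 0.2 0; 0 0 0.1 0; 0 0 0.1 0")

```text
clock: 14.9
tcp_pos: [0.3845, -0.2093, 0.0393]
tcp_rot: [179.6, 0.7, -172.7]
wrist_force: [-1.4, 0.2, -0.1]
grip_width: 0.525
```

```bash
cat >> h.py <<'E'
def inmat(p):
    a=np.radians(7.5);d=np.array(p[:2])-[.522,-.1895]; return np.array([np.cos(a)*d[0]+np.sin(a)*d[1],-np.sin(a)*d[0]+np.cos(a)*d[1],p[2]])
E
python3 -c "
from h import *
plan([(*mat(-.1408),.038,187.5,2)]);print(inmat(pose()[0])) "
```

```text
t 14.9 [ 0.3845 -0.2093  0.0393] [ 179.58    0.7  -172.72] F [-1.4  0.2 -0.1] w 0.525
0.10 0.09 0.06 -0.002; 0.10 0.09 0.06 -0.002
[-0.13888917 -0.00173169  0.03926335]
```

```bash
python3 -c "
from h import *
E0=-.072
w=[]
for th in (.6,.8,1.0,1.2,1.4,1.57):
    x=-.083*np.cos(th)+.022*np.sin(th);z=.083*np.sin(th)+.022*np.cos(th)
    w.append((*mat(E0+x,-.001),.003+z-.019-.0008,187.5,3 if th>.6 else 4))
plan(w)"
```

```text
t 14.9 [ 0.3845 -0.2093  0.0393] [ 179.58    0.7  -172.72] F [-1.4  0.2 -0.1] w 0.525
-0.27 0.02 -0.22 -0.001; -0.27 0.02 -0.22 -0.001; -0.27 0.02 -0.22 -0.001; -0.27 0.02 -0.22 -0.001; -0.47 0.00 -0.32 -0.000; -0.47 0.00 -0.32 -0.000; -0.47 0.00 -0.32 -0.000; -0.53 0.00 -0.22 -0.000; -0.53 0.00 -0.22 -0.000; -0.53 0.00 -0.22 -0.000
-0.56 0.00 -0.11 -0.000; -0.56 0.00 -0.11 -0.000; -0.56 0.00 -0.11 -0.000; -0.57 -0.00 0.00 -0.000; -0.57 -0.00 0.00 -0.000; -0.57 -0.00 0.00 -0.000; -0.48 -0.00 0.09 -0.000; -0.48 -0.00 0.09 -0.000; -0.48 -0.00 0.09 -0.000
```

Request:
move_arm(commands="0 0 0 0; 0 0 0 0; -0.27 0 -0.22 0; -0.27 0 -0.22 0; -0.27 0 -0.22 0; -0.27 0 -0.22 0; -0.47 0 -0.32 0; -0.47 0 -0.32 0; -0.47 0 -0.32 0; 0 0 0 0", newtons=6)

```text
clock: 15.9
tcp_pos: [0.4118, -0.2062, 0.0602]
tcp_rot: [179.7, 0.8, -172.7]
wrist_force: [-0.4, -0.1, -0.8]
grip_width: 0.53
```

```bash
python3 -c "
from h import *
E0=-.072
w=[]
for th in (1.0,1.2,1.4,1.57):
    x=-.083*np.cos(th)+.022*np.sin(th);z=.083*np.sin(th)+.022*np.cos(th)
    w.append((*mat(E0+x,-.001),.003+z-.019-.0008,187.5,3))
plan(w); print(inmat(pose()[0]))
im=ctrl.snapshot('side');cv2.imwrite('pics/s11.png',cv2.resize(im[170:270,220:350,::-1],None,fx=6,fy=6,interpolation=3))"
```

```text
t 15.9 [ 0.4118 -0.2062  0.0602] [ 179.65    0.77 -172.7 ] F [-0.4 -0.1 -0.8] w 0.53
-0.44 0.04 -0.15 -0.001; -0.44 0.04 -0.15 -0.001; -0.44 0.04 -0.15 -0.001; -0.56 0.00 -0.11 -0.000; -0.56 0.00 -0.11 -0.000; -0.56 0.00 -0.11 -0.000; -0.57 -0.00 0.00 -0.000; -0.57 -0.00 0.00 -0.000; -0.57 -0.00 0.00 -0.000; -0.48 -0.00 0.09 -0.000
-0.48 -0.00 0.09 -0.000; -0.48 -0.00 0.09 -0.000
[-0.11140283 -0.00216684  0.06021755]
```

View pics/s11.png

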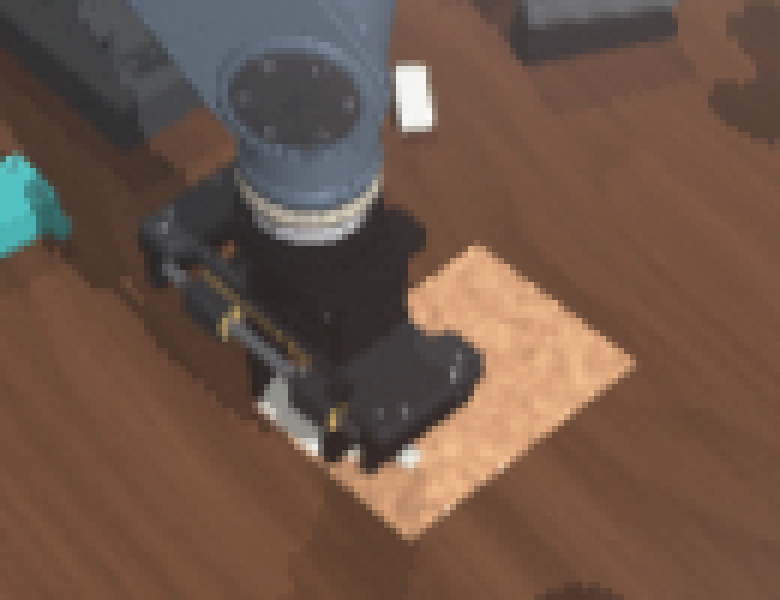

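```bash
cat >> h.py <<'E'
def matpts(fx,fz,th,y=0.):
    global tray
    t=tray; tray=mat
    try: return modpts(fx,fz,th,y)
    finally: tray=t
E
python3 -c "
from h import *
im=ctrl.snapshot('side')
overlay(im,'side',matpts(-.072,.003,.82,-.002),(240,330,190,260),8,'pics/o11.png')"
```

```text
(no output)
```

View pics/o11.png

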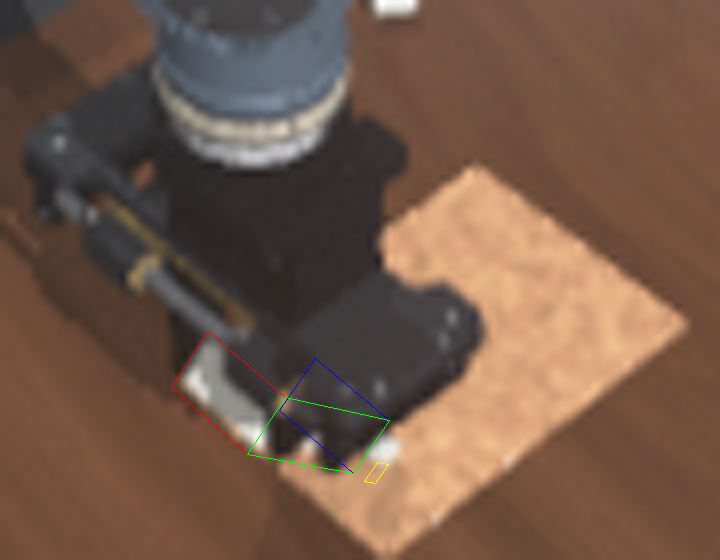

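Request:
move_arm(commands="0 0 0 0; 0 0 0 0; 0 0 0.15 0; 0 0 0.15 0; 0 0 0.15 0; 0 0 0 0", newtons=3.5)

```text
clock: 16.6
tcp_pos: [0.4092, -0.2053, 0.0551]
tcp_rot: [179.5, 0.6, -172.7]
wrist_force: [-0.6, 0.8, 1.2]
grip_width: 0.529
```

```bash
python3 -c "
from h import *
plan([]);print(inmat(pose()[0]))
im=ctrl.snapshot('side')
overlay(im,'side',matpts(-.0655,.003,.82,-.002),(240,330,190,260),8,'pics/o12.png')"
```

```text
t 16.6 [ 0.4092 -0.2053  0.0551] [ 179.49    0.57 -172.74] F [-0.6  0.8  1.2] w 0.529
[-0.1139286  -0.00097813  0.05508038]
```

View pics/o12.png

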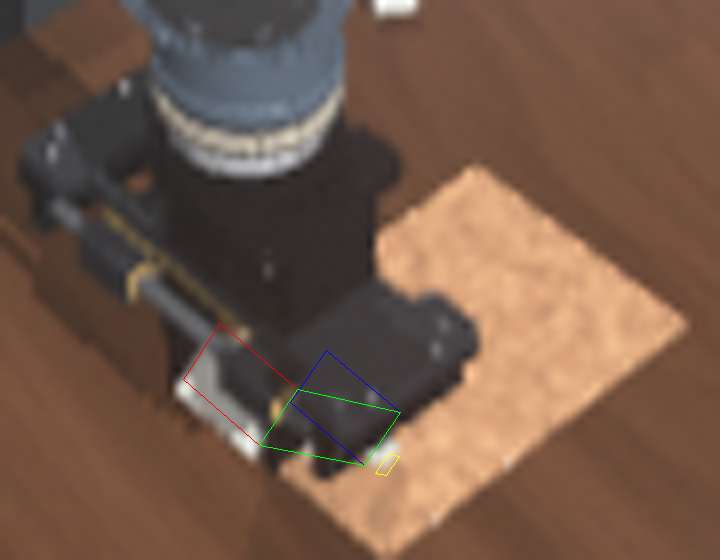

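```bash
python3 -c "
from h import *
E0=-.0655
w=[]
for th in (.9,1.1,1.3,1.45,1.57):
    x=-.083*np.cos(th)+.022*np.sin(th);z=.083*np.sin(th)+.022*np.cos(th)
    w.append((*mat(E0+x,-.001),.003+z-.019-.001,187.5,3))
plan(w)"
```

```text
t 16.65 [ 0.4092 -0.2053  0.0551] [ 179.49    0.58 -172.74] F [-0.2 -0.3  0.2] w 0.531
-0.47 0.00 -0.21 -0.001; -0.47 0.00 -0.21 -0.001; -0.47 0.00 -0.21 -0.001; -0.55 0.00 -0.17 -0.000; -0.55 0.00 -0.17 -0.000; -0.55 0.00 -0.17 -0.000; -0.57 0.00 -0.06 -0.000; -0.57 0.00 -0.06 -0.000; -0.57 0.00 -0.06 -0.000; -0.43 -0.00 0.03 -0.000
-0.43 -0.00 0.03 -0.000; -0.43 -0.00 0.03 -0.000; -0.34 -0.00 0.07 -0.000; -0.34 -0.00 0.07 -0.000; -0.34 -0.00 0.07 -0.000
```

Request:
move_arm(commands="-0.47 0 -0.2 0; -0.47 0 -0.2 0; -0.47 0 -0.2 0; -0.55 0 -0.15 0; -0.55 0 -0.15 0; -0.55 0 -0.15 0; 0 0 0 0")

```text
clock: 17.35
tcp_pos: [0.443, -0.2011, 0.0669]
tcp_rot: [179.5, 0.6, -172.7]
wrist_force: [0.2, -0.1, 0.7]
grip_width: 0.527
```

```bash
python3 -c "
from h import *
E0=-.0655
w=[]
for th in (1.3,1.45,1.57):
    x=-.083*np.cos(th)+.022*np.sin(th);z=.083*np.sin(th)+.022*np.cos(th)
    w.append((*mat(E0+x,-.001),.003+z-.019-.001,187.5,3))
plan(w);print(inmat(pose()[0]))
im=ctrl.snapshot('side')
overlay(im,'side',matpts(-.0655,.003,1.1,-.002),(240,330,190,260),8,'pics/o13.png')"
```

```text
t 17.35 [ 0.443  -0.2011  0.0669] [ 179.51    0.61 -172.7 ] F [ 0.2 -0.1  0.7] w 0.527
-0.45 0.01 -0.06 -0.001; -0.45 0.01 -0.06 -0.001; -0.45 0.01 -0.06 -0.001; -0.43 -0.00 0.03 -0.000; -0.43 -0.00 0.03 -0.000; -0.43 -0.00 0.03 -0.000; -0.34 -0.00 0.07 -0.000; -0.34 -0.00 0.07 -0.000; -0.34 -0.00 0.07 -0.000
[-0.07988783 -0.00120949  0.06690218]
```

View pics/o13.png

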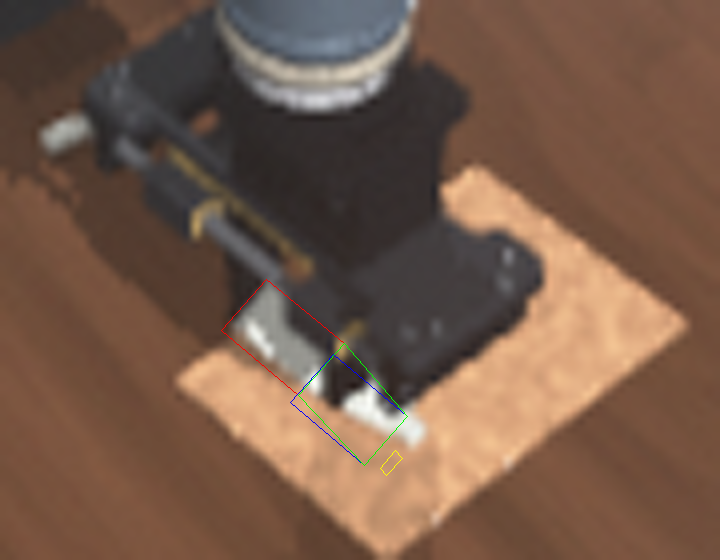

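```bash
python3 -c "
from h import *
im=ctrl.snapshot('side')
overlay(im,'side',matpts(-.0575,.003,1.05,-.002),(240,330,190,260),8,'pics/o14.png')
overlay(im,'side',matpts(-.050,.007,.9,-.002),(240,330,190,260),8,'pics/o15.png')
cv2.imwrite('pics/o16.png',np.hstack([cv2.imread('pics/o14.png')[200:520,150:500],cv2.imread('pics/o15.png')[200:520,150:500]]))
"
```

```text
(no output)
```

View pics/o16.png

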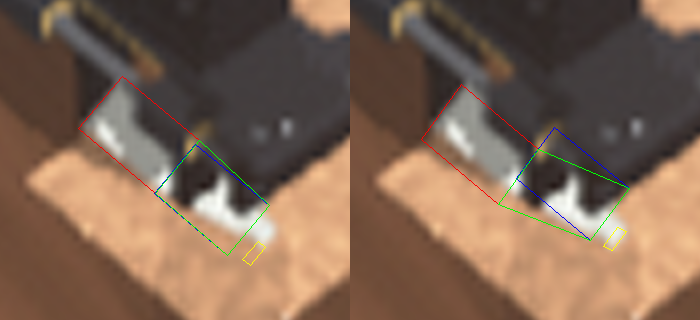

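```bash
python3 -c "
from h import *
E0=-.047
w=[]
for th in (1.1,1.3,1.45,1.57):
    x=-.083*np.cos(th)+.022*np.sin(th);z=.083*np.sin(th)+.022*np.cos(th)
    print(th,x,.003+z-.019)
    w.append((*mat(E0+x,-.001),.003+z-.019-.002,187.5,3))
plan(w);print(inmat(pose()[0]))"
```

```text
1.1 -0.01804191615697134 0.06794932555646184
1.3 -0.0010041226966625086 0.06986030361936794
1.45 0.011837955945335515 0.06904623918220192
1.57 0.0219338979075095 0.06701749287097841
t 17.45 [ 0.4425 -0.2011  0.0667] [ 179.5     0.61 -172.73] F [0.1 0.7 0.3] w 0.529
-0.51 0.01 0.03 -0.001; -0.51 0.01 0.03 -0.001; -0.51 0.01 0.03 -0.001; -0.57 0.00 -0.06 -0.000; -0.57 0.00 -0.06 -0.000; -0.57 0.00 -0.06 -0.000; -0.43 -0.00 0.03 -0.000; -0.43 -0.00 0.03 -0.000; -0.43 -0.00 0.03 -0.000; -0.34 -0.00 0.07 -0.000
-0.34 -0.00 0.07 -0.000; -0.34 -0.00 0.07 -0.000
[-0.08037348 -0.00115005  0.06668685]
```

Request:
move_arm(commands="0 0 0.1 0; -0.1 0 0.15 0; -0.3 0 0.1 0; -0.5 0 0 0; -0.5 0 0 0; 0 0 0 0", newtons=3)

```text
clock: 18.05
tcp_pos: [0.4562, -0.1993, 0.0635]
tcp_rot: [179.5, 0.5, -172.8]
wrist_force: [-1.1, 0.2, 2.1]
grip_width: 0.531
```

```bash
python3 -c "
from h import *
plan([]);print(inmat(pose()[0]))
im=ctrl.snapshot('side')
overlay(im,'side',matpts(-.045,.003,1.05,-.002),(240,330,190,260),8,'pics/o17.png')"
```

```text
t 18.05 [ 0.4562 -0.1993  0.0635] [ 179.46    0.52 -172.77] F [-1.1  0.2  2.1] w 0.531
[-0.06649602 -0.00117968  0.06351583]
```

View pics/o17.png

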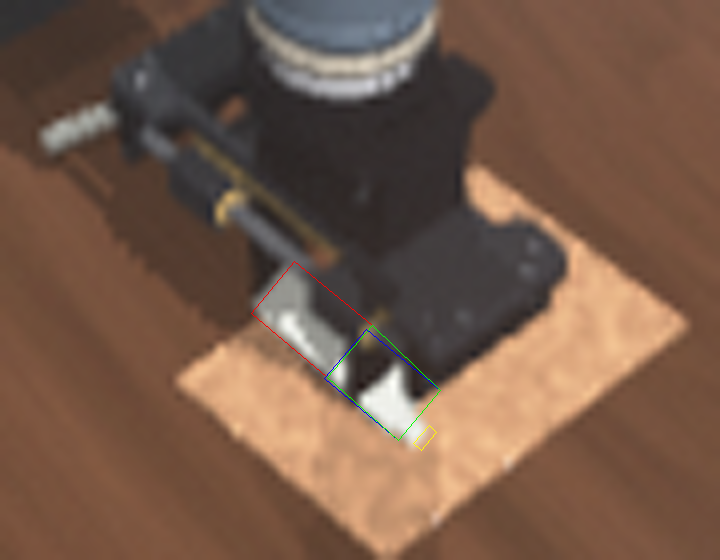

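Request:
move_arm(commands="-0.4 0 -0.06 0; -0.4 0 -0.06 0; -0.4 0 -0.03 0; -0.4 0 0 0; -0.4 0 0 0; 0 0 0 0")

```text
clock: 18.7
tcp_pos: [0.4787, -0.1966, 0.0651]
tcp_rot: [179.5, 0.6, -172.8]
wrist_force: [-0.3, 0.1, 2.2]
grip_width: 0.525
```

```bash
python3 -c "
from h import *
plan([]);print(inmat(pose()[0]))
im=ctrl.snapshot('side')
overlay(im,'side',matpts(-.043,.003,1.3,-.002),(240,330,190,260),8,'pics/o18.png')"
```

```text
t 18.7 [ 0.4787 -0.1966  0.0651] [ 179.49    0.61 -172.78] F [-0.3  0.1  2.2] w 0.525
[-0.04389663 -0.00134843  0.06514768]
```

View pics/o18.png

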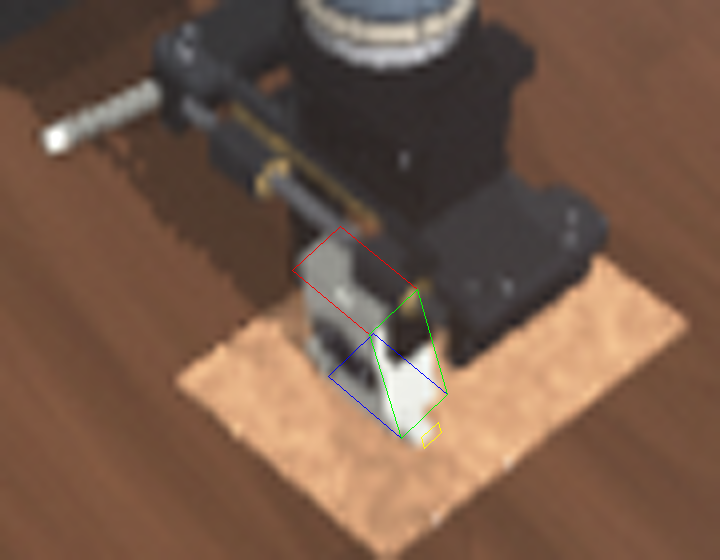

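Request:
move_arm(commands="-0.4 0 0 0; -0.4 0 0.02 0; -0.4 0 0.05 0; -0.4 0 0.05 0; -0.3 0 0.06 0; 0 0 0 0")

```text
clock: 19.35
tcp_pos: [0.4984, -0.1937, 0.0632]
tcp_rot: [179.5, 0.5, -172.8]
wrist_force: [0.0, -0.4, -0.3]
grip_width: 0.527
```

```bash
python3 -c "
from h import *
plan([]);print(inmat(pose()[0]))
im=ctrl.snapshot('side')
overlay(im,'side',matpts(-.043,.003,1.5,-.002),(240,330,190,260),8,'pics/o19.png')"
```

```text
t 19.35 [ 0.4984 -0.1937  0.0632] [ 179.45    0.54 -172.78] F [ 0.  -0.4 -0.3] w 0.527
[-0.02391917 -0.00113523  0.06318282]
```

View pics/o19.png

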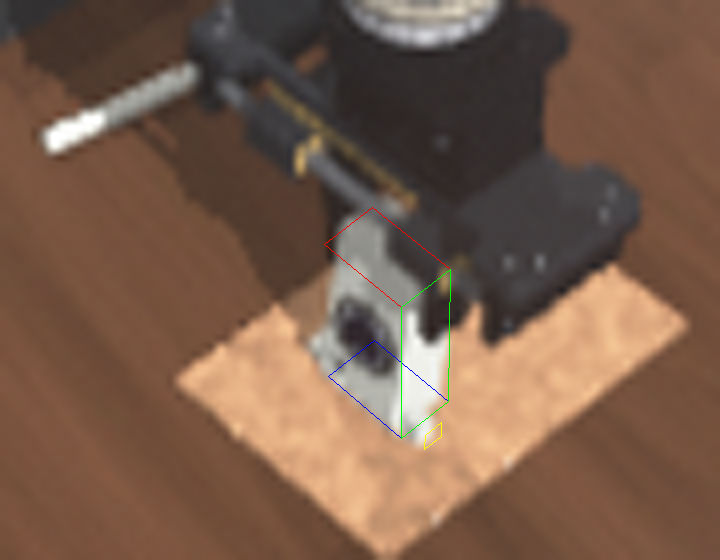

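Request:
move_arm(commands="-0.2 0 0.1 0; -0.2 0 0.1 0; -0.1 0 0.05 0; 0 0 0 0")

```text
clock: 19.8
tcp_pos: [0.5038, -0.1932, 0.0612]
tcp_rot: [179.5, 0.6, -172.8]
wrist_force: [-0.8, -0.9, 2.2]
grip_width: 0.529
```

```bash
python3 -c "
from h import *
plan([]);print(inmat(pose()[0]))
im=ctrl.snapshot('side')
overlay(im,'side',matpts(-.041,.003,1.57,-.002),(240,330,190,260),8,'pics/o20.png')"
```

```text
t 19.8 [ 0.5038 -0.1932  0.0612] [ 179.48    0.59 -172.8 ] F [-0.8 -0.9  2.2] w 0.529
[-0.01848791 -0.00129938  0.06121039]
```

View pics/o20.png

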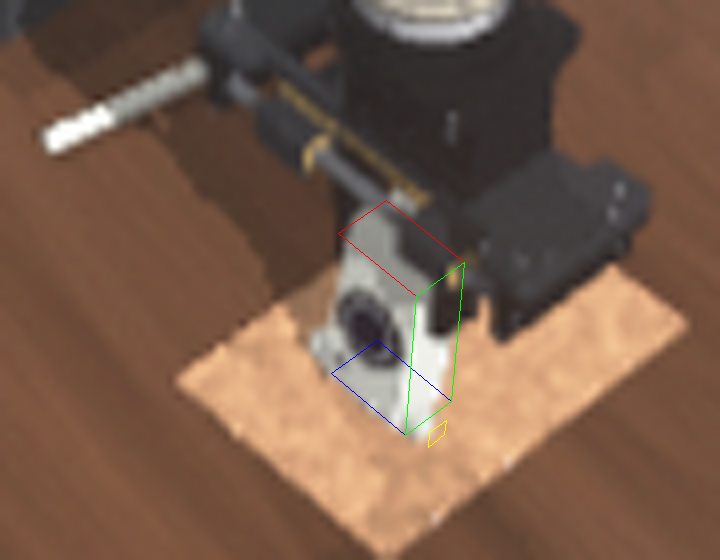

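Request:
move_arm(commands="0 0 0 0; 0 0 0 0; 0 0 0 0; 0 0 0 0", fingers=-0.5)

```text
clock: 20.25
tcp_pos: [0.5032, -0.1929, 0.0601]
tcp_rot: [179.4, 0.5, -172.8]
wrist_force: [-0.8, -0.9, -0.4]
grip_width: 0.731
```

```bash
python3 -c "
from h import *
plan([]);print(inmat(pose()[0]))
im=ctrl.snapshot('side')
overlay(im,'side',matpts(-.041,.003,1.571,-.002),(240,330,190,260),8,'pics/o21.png')"
```

```text
t 20.25 [ 0.5032 -0.1929  0.0601] [ 179.42    0.52 -172.82] F [-0.8 -0.9 -0.4] w 0.731
[-0.01906848 -0.0009319   0.06011463]
```

View pics/o21.png

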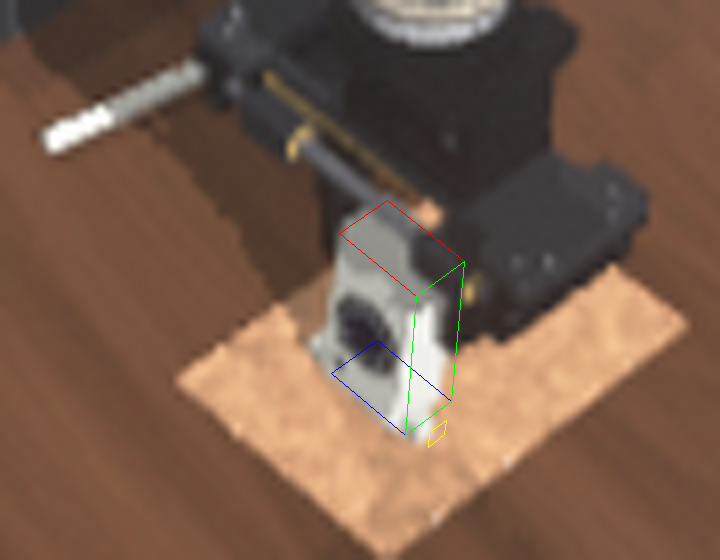

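Request:
move_arm(commands="0.3 0 -0.1 0; 0.4 0 -0.1 0; 0.4 0 -0.1 0; 0.4 0 -0.1 0; 0.2 0 0 0; 0 0 0 0")

```text
clock: 20.9
tcp_pos: [0.4842, -0.1952, 0.0643]
tcp_rot: [179.4, 0.5, -172.8]
wrist_force: [-0.3, 0.1, -0.2]
grip_width: 0.751
```

```bash
python3 -c "
from h import *
plan([]);print(inmat(pose()[0]))"
```

```text
t 20.9 [ 0.4842 -0.1952  0.0643] [ 179.39    0.48 -172.84] F [-0.3  0.1 -0.2] w 0.751
[-0.03818398 -0.00069875  0.06431118]
```

Request:
move_arm(commands="-0.15 0 0 0; 0 0 0 0; 0 0 0 0; 0 0 0 0; 0 0 0 0; 0 0 0 0; 0 0 0 0", fingers=1, newtons=20)

```text
clock: 21.6
tcp_pos: [0.4862, -0.1952, 0.0644]
tcp_rot: [179.4, 0.5, -172.8]
wrist_force: [-1.0, 0.4, 0.4]
grip_width: 0.528
```

Request:
move_arm(commands="0 0 -0.3 0; 0 0 -0.4 0; 0.3 0 -0.1 0; 0.5 0 0 0; 0.6 0 0 0; 0.6 0 0 0; 0.6 0 0 0; 0.4 0 0 0; 0.2 0 0 0; 0 0 0 0")

```text
clock: 22.6
tcp_pos: [0.4498, -0.1987, 0.0719]
tcp_rot: [179.3, 0.4, -172.9]
wrist_force: [0.4, -0.3, -2.5]
grip_width: 0.524
```

```bash
python3 -c "
from h import *
plan([]);x,y,z=inmat(pose()[0]);print(x,y,z)
im=ctrl.snapshot('side')
overlay(im,'side',matpts(-.042+x+.0367,.003+z-.0643,1.571,-.001),(230,320,190,260),8,'pics/o22.png')"
```

```text
t 22.6 [ 0.4498 -0.1987  0.0719] [ 179.27    0.35 -172.86] F [ 0.4 -0.3 -2.5] w 0.524
-0.07276106081016981 0.00027689539891057047 0.07192162953821751
```

View pics/o22.png

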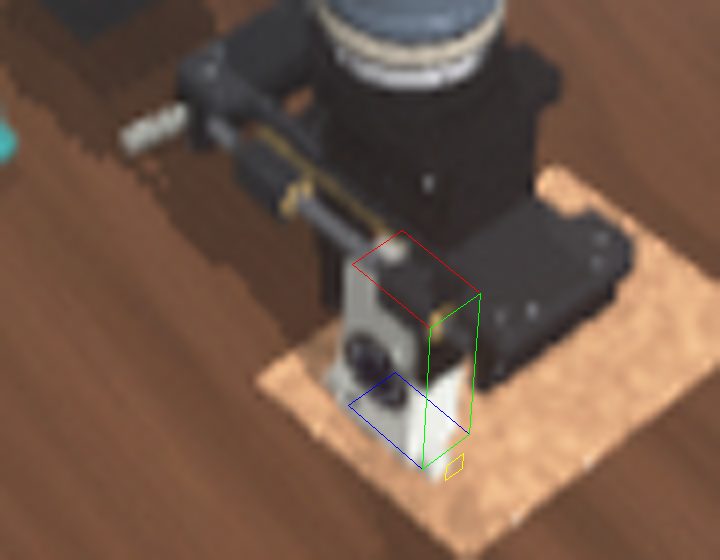

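Request:
move_arm(commands="0 0 0.2 0; 0 0 0.3 0; 0 0 0.2 0; 0 0 0.1 0; 0 0 0 0")

```text
clock: 23.15
tcp_pos: [0.4512, -0.1991, 0.0646]
tcp_rot: [179.4, 0.4, -172.8]
wrist_force: [-0.0, 1.6, -2.3]
grip_width: 0.525
```

Request:
move_arm(commands="0 0 0 0; 0 0 0.05 0; 0 0 0 0", newtons=3.5)

```text
clock: 23.45
tcp_pos: [0.4513, -0.199, 0.0643]
tcp_rot: [179.4, 0.4, -172.8]
wrist_force: [-0.0, -1.1, 0.0]
grip_width: 0.532
```

```bash
python3 -c "
from h import *
x,y,z=inmat(pose()[0]);print(x,y,z)
im=ctrl.snapshot('side')
overlay(im,'side',matpts(-.079,.003,1.571,-.001),(230,320,190,260),8,'pics/o23.png')
P=x+.0225
w=[]
for ph in (.2,.4,.6,.8): w.append((*mat(P-.0225*np.cos(ph)+.0803*np.sin(ph),y),.003-.019-.001+.0803*np.cos(ph)+.0225*np.sin(ph),187.5,4))
plan(w)"
```

```text
-0.07137097012308577 -0.0001817996377462966 0.0642973962681404
t 23.5 [ 0.4513 -0.199   0.0643] [ 179.38    0.43 -172.76] F [0.2 0.3 1.6] w 0.531
-0.41 0.00 -0.04 -0.001; -0.41 0.00 -0.04 -0.001; -0.41 0.00 -0.04 -0.001; -0.41 0.00 -0.04 -0.001; -0.42 -0.00 0.01 -0.000; -0.42 -0.00 0.01 -0.000; -0.42 -0.00 0.01 -0.000; -0.42 -0.00 0.01 -0.000; -0.40 -0.00 0.10 -0.000; -0.40 -0.00 0.10 -0.000
-0.40 -0.00 0.10 -0.000; -0.40 -0.00 0.10 -0.000; -0.38 -0.00 0.18 -0.000; -0.38 -0.00 0.18 -0.000; -0.38 -0.00 0.18 -0.000; -0.38 -0.00 0.18 -0.000
```

View pics/o23.png

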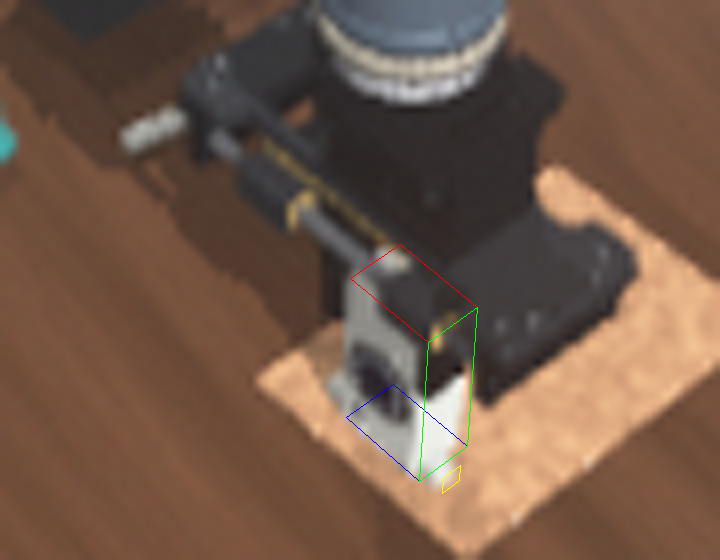

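Request:
move_arm(commands="-0.4 0 -0.03 0; -0.4 0 -0.03 0; -0.4 0 -0.03 0; -0.4 0 -0.02 0; -0.4 0 0 0; -0.4 0 0 0; 0 0 0 0")

```text
clock: 24.2
tcp_pos: [0.478, -0.1961, 0.0653]
tcp_rot: [179.4, 0.5, -172.7]
wrist_force: [-0.1, -0.7, 1.2]
grip_width: 0.529
```

```bash
python3 -c "
from h import *
x,y,z=inmat(pose()[0]);print(x,y,z)
plan([])
im=ctrl.snapshot('side')
def lay(P,ph,fz=.003):
    # back-foot edge at mat x=P ; lens edge: rel to P rotated
    th=np.pi/2+ph
    return matpts(P-.028*np.sin(th),fz-.028*np.cos(th),th,-.001)
overlay(im,'side',lay(-.051,.25),(230,320,190,260),8,'pics/o24.png')
"
cat >> h.py <<'E'
def lay(P,ph,fz=.003,y=-.001):
    th=np.pi/2+ph
    return matpts(P-.028*np.sin(th),fz-.028*np.cos(th),th,y)
E
```

```text
-0.044436909411579864 -0.0008026922698817218 0.06531548373587258
t 24.2 [ 0.478  -0.1961  0.0653] [ 179.44    0.49 -172.75] F [-0.1 -0.7  1.2] w 0.529
```

View pics/o24.png

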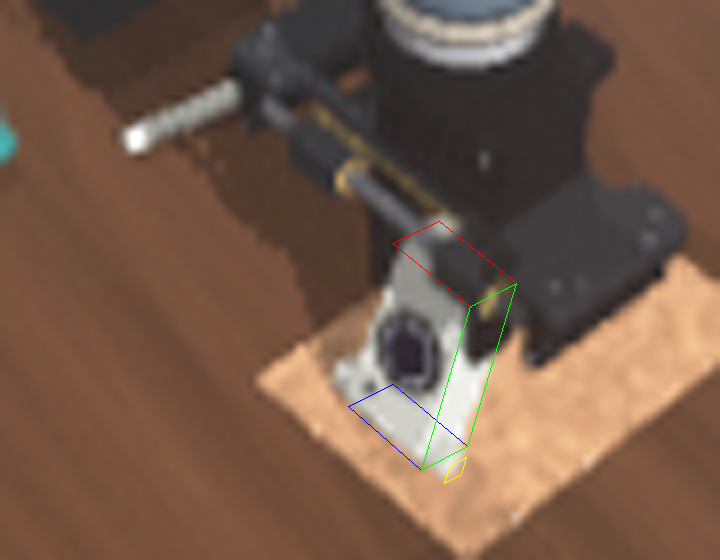

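Request:
move_arm(commands="-0.3 0 0.02 0; -0.35 0 0.05 0; -0.4 0 0.1 0; -0.4 0 0.1 0; -0.4 0 0.12 0; -0.4 0 0.15 0; -0.37 0 0.18 0; -0.37 0 0.18 0; -0.37 0 0.18 0; 0 0 0 0")

```text
clock: 25.25
tcp_pos: [0.5137, -0.1911, 0.0531]
tcp_rot: [179.4, 0.4, -172.8]
wrist_force: [0.5, -0.2, -1.0]
grip_width: 0.531
```

```bash
python3 -c "
from h import *
x,y,z=inmat(pose()[0]);print(x,y,z)
plan([])
im=ctrl.snapshot('side')
overlay(im,'side',lay(-.051,.77),(230,320,190,260),8,'pics/o25.png')
"
```

```text
-0.00845729310352018 -0.0004995420244080981 0.05305993491980089
t 25.25 [ 0.5137 -0.1911  0.0531] [ 179.38    0.41 -172.75] F [ 0.5 -0.2 -1. ] w 0.531
```

View pics/o25.png

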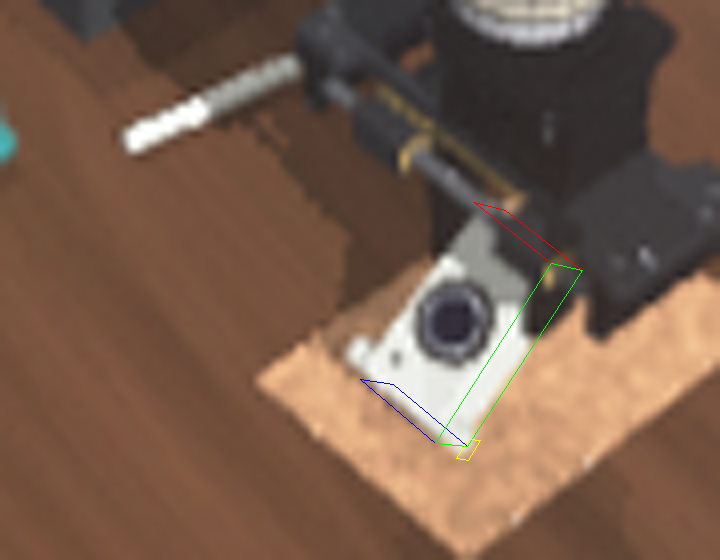

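Request:
move_arm(commands="-0.35 0 0.22 0; -0.35 0 0.24 0; -0.35 0 0.24 0; -0.35 0 0.25 0; -0.27 0 0.3 0; -0.27 0 0.31 0; -0.27 0 0.31 0; -0.27 0 0.31 0; 0 0 0 0")

```text
clock: 26.2
tcp_pos: [0.5396, -0.187, 0.0292]
tcp_rot: [179.3, 0.3, -172.8]
wrist_force: [0.1, 0.9, -1.8]
grip_width: 0.529
```

```bash
python3 -c "
from h import *
x,y,z=inmat(pose()[0]);print(x,y,z)
plan([])
im=ctrl.snapshot('side')
overlay(im,'side',lay(-.051,1.2),(230,320,190,260),8,'pics/o26.png')
"
```

```text
0.017793742103639387 0.00013216839037224386 0.029181316653558893
t 26.2 [ 0.5396 -0.187   0.0292] [ 179.31    0.33 -172.77] F [ 0.1  0.9 -1.8] w 0.529
```

View pics/o26.png

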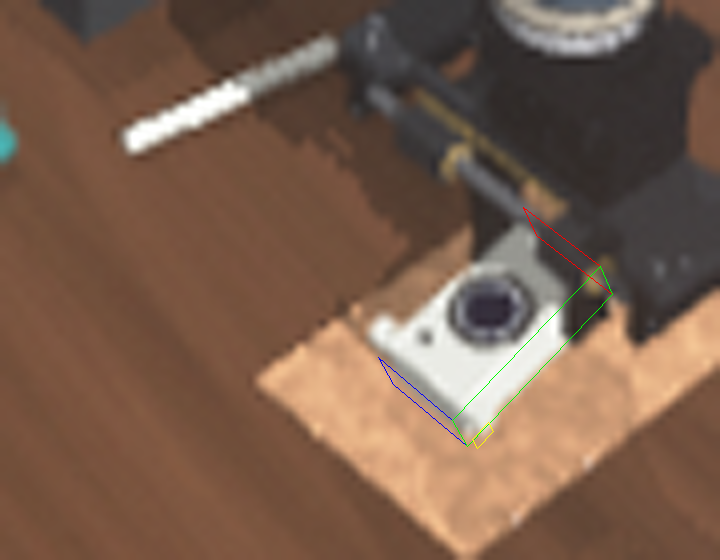

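Request:
move_arm(commands="-0.2 0 0.3 0; -0.2 0 0.35 0; -0.2 0 0.35 0; -0.15 0 0.35 0; -0.1 0 0.35 0; 0 0 0 0")

```text
clock: 26.85
tcp_pos: [0.5486, -0.1857, 0.0116]
tcp_rot: [179.3, 0.3, -172.8]
wrist_force: [-0.0, -0.7, -1.5]
grip_width: 0.533
```

```bash
python3 -c "
from h import *
x,y,z=inmat(pose()[0]);print(x,y,z)
plan([])
im=ctrl.snapshot('side')
overlay(im,'side',lay(-.051,1.45),(230,320,190,260),8,'pics/o27.png')
"
```

```text
0.026872691385690484 0.00029311954444966254 0.011553375838336388
t 26.85 [ 0.5486 -0.1857  0.0116] [ 179.32    0.33 -172.78] F [-0.  -0.7 -1.5] w 0.533
```

View pics/o27.png

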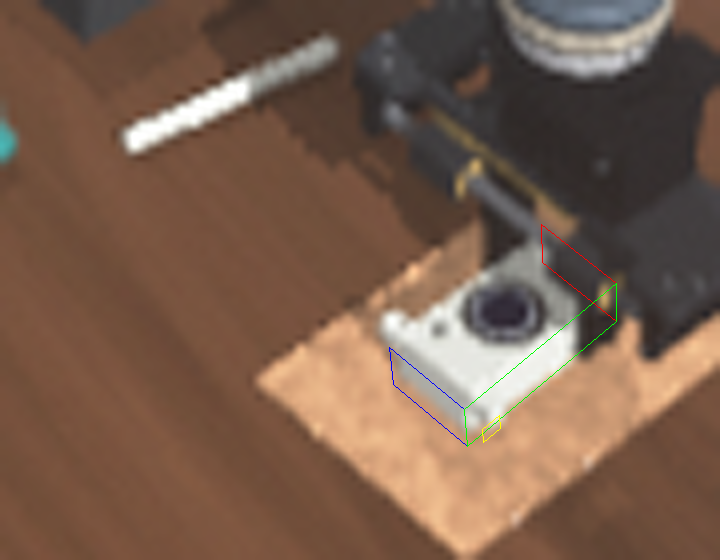

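Request:
move_arm(commands="0 0 0.2 0; 0 0 0.2 0; 0 0 0.1 0; 0 0 0 0")

```text
clock: 27.3
tcp_pos: [0.5493, -0.1857, 0.0078]
tcp_rot: [179.4, 0.4, -172.8]
wrist_force: [-1.2, -0.1, -0.1]
grip_width: 0.527
```

```bash
python3 -c "
from h import *
x,y,z=inmat(pose()[0]);print(x,y,z)
plan([])
im=ctrl.snapshot('side')
overlay(im,'side',lay(-.048,1.55),(230,320,190,260),8,'pics/o28.png')
"
```

```text
0.027583543428644965 0.00023534083342393068 0.007833416207722328
t 27.3 [ 0.5493 -0.1857  0.0078] [ 179.37    0.45 -172.8 ] F [-1.2 -0.1 -0.1] w 0.527
```

View pics/o28.png

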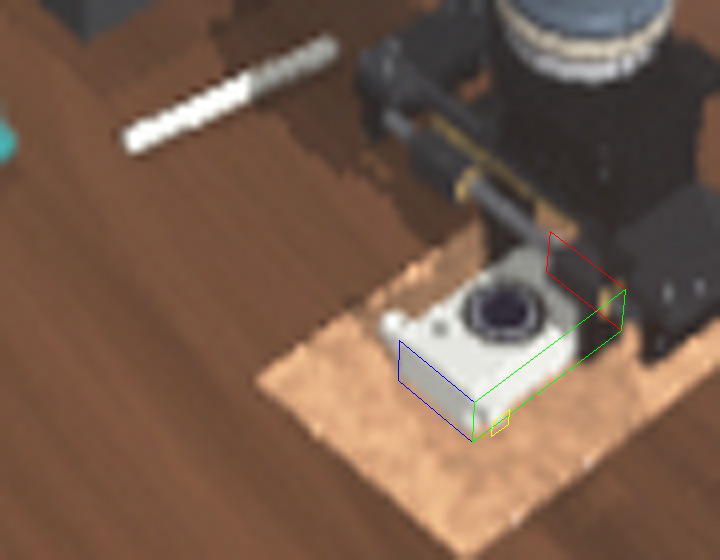

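Request:
move_arm(commands="0 0 0.1 0; 0 0 0.05 0; 0 0 0 0")

```text
clock: 27.65
tcp_pos: [0.5495, -0.1856, 0.0066]
tcp_rot: [179.4, 0.5, -172.8]
wrist_force: [-1.1, 1.5, 2.7]
grip_width: 0.532
```

Request:
move_arm(commands="0 0 0 0; 0 0 0 0; 0 0 0 0; 0 0 0 0; 0 0 0 0; 0 0 0 0; 0 0 -0.3 0; 0 0 -0.6 0; 0 0 -1 0; 0 0 -1.5 0", fingers=-1)

```text
clock: 28.65
tcp_pos: [0.548, -0.1859, 0.0395]
tcp_rot: [179.2, 0.3, -172.8]
wrist_force: [-0.2, -0.2, 0.1]
grip_width: 0.999
```

```bash
python3 -c "
from h import *
plan([])
im=ctrl.snapshot('side')
overlay(im,'side',lay(-.050,1.571),(230,320,190,260),8,'pics/o29.png')
"
```

```text
t 28.65 [ 0.548  -0.1859  0.0395] [ 179.25    0.27 -172.82] F [-0.2 -0.2  0.1] w 0.999
```

View pics/o29.png

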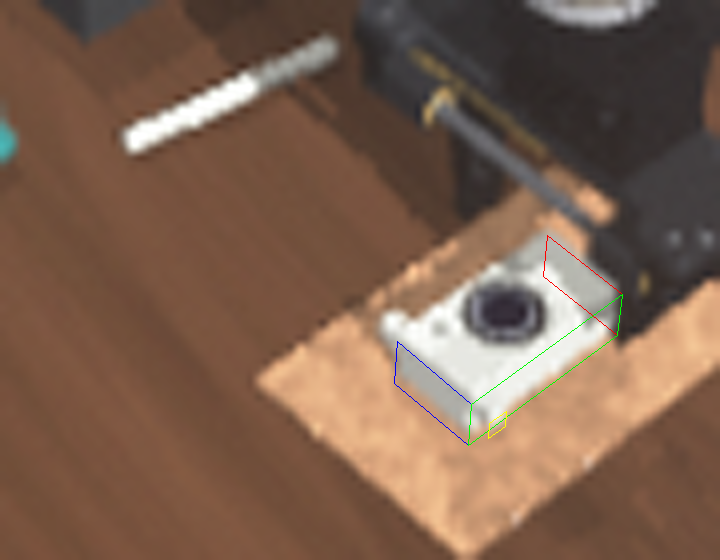

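Lying flat and released. I'll lift clear and check from above.

Request:
move_arm(commands="0 0 -1.5 0; 0 0 -2 0; 0 0 -2 0; 0 0 -2 0; 0 0 -2 0; 0.5 2 -1 0; 1 3 0 0; 1 3 0 0; 1 3 0 0; 0 0 0 0")

```text
clock: 29.7
tcp_pos: [0.5012, -0.0824, 0.1589]
tcp_rot: [179.9, 1.2, -173.0]
wrist_force: [-0.2, 0.4, -0.2]
grip_width: 1.002
```

Request:
move_arm(commands="1 3 0 0; 1 3 0 0; 1 3 0 0; 0.5 1 0 0; 0 0 0 0")

```text
clock: 30.2
tcp_pos: [0.4567, 0.0129, 0.1608]
tcp_rot: [-179.8, 1.8, -173.0]
wrist_force: [-0.1, -0.4, -1.1]
grip_width: 1.001
```

```bash
python3 -c "
from h import *
plan([])
im=ctrl.snapshot('top')
overlay(im,'top',lay(-.046,1.571,.003,0),(100,460,90,270),2.2,'pics/t30.png')
hsv=cv2.cvtColor(im,cv2.COLOR_RGB2HSV)
m=cv2.inRange(hsv,(0,0,130),(180,60,255)); mm=np.zeros_like(m); mm[165:235,300:358]=m[165:235,300:358]
c=max(cv2.findContours(mm,0,1)[0],key=cv2.contourArea); r=cv2.minAreaRect(c);w=np.array([onz('top',q,.031) for q in cv2.boxPoints(r)])
print(inmat(w.mean(0)),[np.linalg.norm(w[1]-w[0]),np.linalg.norm(w[2]-w[1])],[np.degrees(np.arctan2(*(v[1::-1]))) for v in (w[1]-w[0],w[2]-w[1])])
overlay(ctrl.snapshot('side'),'side',lay(-.050,1.571),(130,370,100,280),3,'pics/s30.png')
"
```

```text
t 30.2 [0.4567 0.0129 0.1608] [-179.75    1.77 -172.96] F [-0.1 -0.4 -1.1] w 1.001
[-0.0019078   0.00134439  0.031     ] [np.float64(0.07221699488951398), np.float64(0.09690058708281334)] [np.float64(-83.40050251308338), np.float64(-174.56042757490232)]
```

View pics/t30.png

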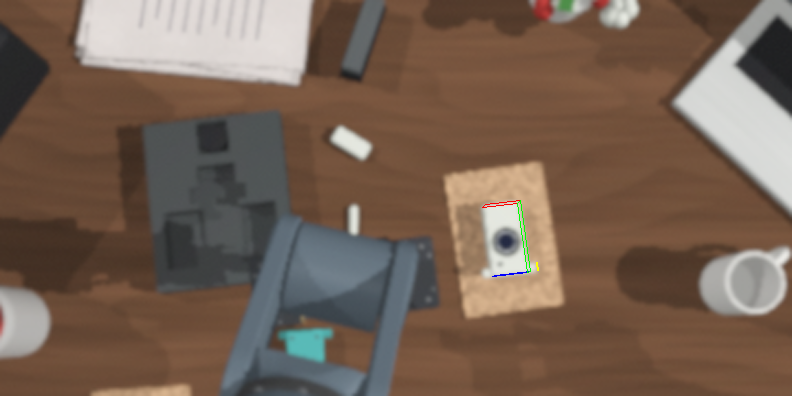

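View pics/s30.png

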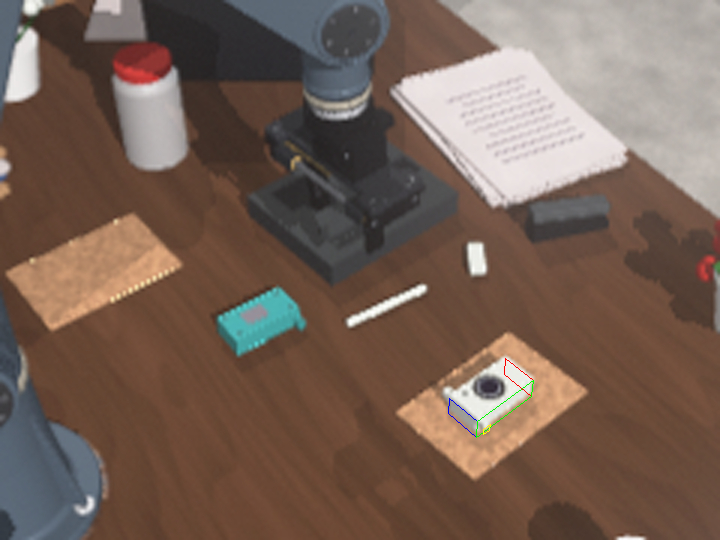

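The module lies lens up, about 2 to 5 mm from the mat's centre and aligned to within about 2°. Nothing else has moved and the gripper is clear.

```bash
python3 -c "
from cell import ctrl
print(ctrl.close_job()); print(ctrl.sense()['clock'])"
```

```text
the job is handed in; nothing more can be done
None
the job is handed in; nothing more can be done
```

The white camera module is now lying flat, lens up, in the middle of the right-hand cork mat. I handed the job in at about 30 s on the robot's clock, and it gave no verdict.

**Taking it out:** I gripped the plain end through the scoops and pivoted it up to about 0.42 rad with the ears still under the lips. I drew it back about 20 mm and lifted it straight out. Forces at the wrist stayed at about 3 N or less.

**Turning it over:** I stood it on its eared end on the mat, gripped it again near the lens side and lowered it onto its back under control.

**Last checks:**
- **Position:** the top camera puts the module's centre about 2 mm from the mat's centre, and the side-view overlay suggests 4 to 5 mm. Both are well inside the 30 mm limit.
- **Alignment:** its length is within about 2° of the mat's.
- **Flatness:** it looks flat and at rest in both views.
- **Robot:** the gripper was open and clear of everything.
- **Other things:** the pen, eraser, stapler, jar and teal look-alike look unmoved in the last pictures. The mug does too, in the top view. The puck was visible only in the top view, still in its cutout.

**What didn't go to plan:**
- The first time I closed the fingers, they clamped the 50 mm foam base under the module instead of the module itself (opening about 50 mm). They closed onto the module as I started to lift.
- While I was tipping it upright on the mat, the foot end lifted or slid a few centimetres. I loosened the grip, pressed lightly to finish standing it up, and then moved it back.

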